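Scrape plaster scrap off a hand shovel through a bin's sprung flap

ROBOT

A 6-joint arm with a two-finger parallel gripper is mounted at the origin on the work surface. World frame = base frame: x ahead of the robot, y to its left, z up, the work surface at z = 0. Lengths are in m, angles in rad, forces in N, time in s.
With the tool pointing down it reaches from about 0.35 to 0.775 m from the base axis. Payload 7.3 kg.
Tool frame: the origin (TCP) lies between the finger pads; the fingertips stand 17 mm ahead of it and the grasp point (between the pads) lies 2 mm behind it (r.tcp_to_tips is the z of the fingertips in the tool frame, in m); z points along the fingers, y is the direction in which the jaws open and shut (so a half turn about z gives the same grasp; the last joint's range is limited). The gripper opens to 92 mm and grips with 3 to 60 N. Pads are 19 mm wide; open, the fingers measure 130 mm over their backs; the gripper's body (75 mm by 190 mm) begins 47 mm behind the grasp point.
Start: joints at [1.034, 0.342, 1.524, -0, 1.275, -0.146], TCP at [0.2, 0.485, 0.206] pointing down, gripper open.
Joint ranges: [-2.53, 2.53], [-0.77, 2.02], [0.04, 2.7], [-1, 4.14], [0.28, 2.66], [-3.11, 3.11]. Speed limits (rad/s): [2.57, 2.57, 3.14, 3.14, 3.14, 3.14].

INTERFACE

Orientations are given as a unit quaternion [w, x, y, z].
In Python, from station import r, get_image, job gives the robot as it stands. The module is installed in compiled form; this text tells all that it offers.
- The arm moves only by the tool apply_moves, never from a script. Its argument "increments" is text: rows parted by semicolons, each of 7 numbers parted by spaces: the turn, a rotation vector about the tool's x, y, z in rad, then the shift along the tool's x, y, z in cm, then the finger opening in cm, from 0 to 9.18. A call has 1 to 8 rows; each row is the pose to reach, as a shift and turn from the pose commanded when the call began, along the tool's axes at that moment; what a row does not reach only later rows make up. A row lasts 1/8 s, in which the tool goes at most 62.5 mm and 10.7 degrees, less where a joint would pass 70% of its speed; a pose out of reach is approached as far as the arm can. A call with a gripper value outside its range is refused whole. The fingers move at their own pace and stop on an object; "newtons" is the grip in N (left out, the last holds). Time passes only in rows, so rows that repeat a pose let the fingers close. It gives the time, the measured TCP pose, the force and the opening at its end, in the units of the state.
- r.sense(): the state, without advancing time (a new reading comes with each control period).
- get_image(name): name is "scene" or "top"; returns a dict with "image" (384x512x3 uint8, red, green, blue), "range_z" (384x512 float32, m along the optical axis (not along the pixel's ray), 0 where there is no reading), "vfov" (degrees; the focal length in pixels is half the picture's height over the tangent of half this angle, whatever the lens; pixels are square), "cx", "cy" (the principal point, pixels), "k1" (the pictures are not rectified: a ray, as slopes to the right and down, at radius r is drawn at 1 + k1 r^2 times it, then the intrinsics apply), "extrinsics" (4x4, takes a point from world to camera coordinates). Camera axes: x right, y down, z forward; pixel columns grow to the right and rows downward; lengths in m; the calibration is good to about 2 mm. A picture is of the moment at which its call begins.
- job.sign_off(): hands the job in, once; it reports no verdict.
The state is a dict: "time_s": time; "qpos": joint angles; "qvel": joint speeds; "effort": joint torques, N m; "position": TCP position; "tool_rot": TCP orientation; "wrist_force": force on the tool from outside, world axes, zero at the start; "ft_torque": the same for the moment, N m; "finger_gap": finger opening in m.
Only numpy, scipy, OpenCV 4.12 (cv2) and the standard library are available. Lean on these libraries where they do the work, as an engineer would, in place of code of your own. Each camera call takes 0.05 s, during which the arm holds its last target. There are 200 camera calls.

TASK

Three broken plaster pieces lie on the flat hand shovel. Take it by the handle, carry the load to the scrap bin, press the front of the blade down over the bin's rolled rim on the robot's side, where the flap is hinged, so that its edge pushes the sprung flap open, and tip it so that all three pieces scrape off into the bin. Then draw the shovel out so that the flap shuts, lay it flat on the bench without dropping it, and do not disturb the bottle, bowl, brush or half mould.

Things in the scene. Friction and masses are not known exactly. Their poses are not given: they have to be found in the camera images.
- bin: Fixed grey sheet-steel scrap bin, a box 220 (its x) by 210 (its y) by 171 mm high with a flap lid in its top. Origin: centre of its underside, on the bench. Its own +x points from the hinge-side rim (which faces the robot, within about 20 degrees of the world's -x) to the far side, z up. The flap opening in the top is 174 mm (x, starting at the hinge-side rim) by 180 mm (y). Inside it is empty, the floor is 4 mm above the bench. Bin and shovel may swap sides between runs.
- bin_rim: The bin's rolled steel rim along the flap's hinge side: a round bead 10 mm thick, 210 mm long along its own y, axes as the bin's. Origin: middle of the bead, its axis 170 mm above the bench, its top 175 mm, which stands 5.5 mm proud of the shut flap. 108 mm from the bin's centre towards -x of the bin. The blade is pressed down on this bead, pointing along the bin's +x.
- bin_flap (a joint): Angle of the flap, rad: 0 shut (level), grows as the free edge swings down into the bin, to 1.3 at most. Aluminium plate 169 mm (from hinge to free edge) by 174 mm wide, 3 mm thick; its hinge lies 6 mm behind the rim bead (to the bin's +x) and 168 mm above the bench. A light spring holds it shut: about 3 N, pressed 90 mm from the hinge, opens it to 0.6 rad; the pieces' weight alone does not open it. Let go, it swings shut by itself in about half a second.
- flap_free_edge (a point): Middle of the flap's free edge, 169 mm from the hinge; when shut it lies 67 mm to +x of the bin's centre, 168 mm above the bench. Its x points away from the hinge, z is the plate's upper normal.
- shovel: Flat steel hand shovel of about 0.26 kg, loose on the bench. Flat pan 140 mm long (x) by 130 mm wide (y), 3 mm thick; side cheeks 31 mm high at the heel falling to 8 mm near the front, a heel wall 31 mm high, and an open front edge. Origin: centre of the pan's underside (0 high when it lies on the bench). Its own +x points to the open front edge, -x to the handle, z up. The handle sits behind the heel, parallel to the pan.
- shovel_grip (a point): Where to grip the shovel: a point on the axis of the wooden handle, 130 mm behind the pan's centre and 36 mm above the pan's underside. The handle is 24 mm wide and 24 mm high, with flat sides, and runs along its x from 90 to 208 mm behind the pan's centre. Axes as the shovel's.
- shovel_edge (a point): Middle of the shovel's open front edge, 70 mm ahead of the pan's centre. Axes as the shovel's.
- piece_wedge_mid (a point): Centre of a broken plaster wedge 43 by 29 mm, 23 mm high at one end and 11 at the other, about 24 g. It lies loose on the pan; on the level or tilted less than about 15 degrees it stays, and by 25 to 30 degrees it slides off the metal.
- piece_lump_mid (a point): Centre of a broken plaster lump 33 by 34 by 25 mm high, about 26 g; loose on the pan, slides like the wedge.
- piece_slab_mid (a point): Centre of a flat broken plaster slab 46 by 30 by 15 mm high, about 24 g; loose on the pan, slides like the wedge.
- spray_bottle: Bystander: green trigger spray bottle, 76 mm across, 198 mm high. Origin: centre of its underside.
- mix_bowl: Bystander: black rubber plaster bowl, 140 mm across, 75 mm high. Origin: centre of its underside.
- half_mould: Bystander: white plaster half mould, a slab about 170 by 130 by 55 mm high with four key nubs on top. Origin: centre of its underside.
- brush: Bystander: brush, 220 mm long, lying flat on the bench. Origin: centre of its underside.

How it is judged:
On the way, in this order (a step that is already met when the one before it is completed fails the run):
1. with at least one piece still on it, the blade is pressed on the bin's hinge-side rim (over 1 N) and holds the flap open (over 0.15 rad) (contact force between shovel and bin_rim above 1 N and value of joint bin_flap above 0.15 rad and distance between any of piece_wedge_mid, piece_lump_mid, piece_slab_mid and shovel below 0.085 m), for 0.1 s.
2. all three pieces have gone through the flap and are down in the bin (x of piece_wedge_mid in the frame of bin between -0.11 and 0.11 m and y of piece_wedge_mid in the frame of bin between -0.105 and 0.105 m and z of piece_wedge_mid in the frame of bin between 0 and 0.1 m and x of piece_lump_mid in the frame of bin between -0.11 and 0.11 m and y of piece_lump_mid in the frame of bin between -0.105 and 0.105 m and z of piece_lump_mid in the frame of bin between 0 and 0.1 m and x of piece_slab_mid in the frame of bin between -0.11 and 0.11 m and y of piece_slab_mid in the frame of bin between -0.105 and 0.105 m and z of piece_slab_mid in the frame of bin between 0 and 0.1 m), for 0.1 s.
At the end, for the whole second after the job is handed in: All three pieces are inside the bin, their centres less than 100 mm above the bench; the flap is shut (under 0.08 rad); the shovel lies still and flat on the bench (pan's underside less than 10 mm up, tilted under 0.1 rad), released (all of step 2 and value of joint bin_flap below 0.08 rad and height (world z) of shovel below 0.01 m and angle between shovel's own z axis and vertical below 0.1 rad and linear speed of shovel below 0.03 m/s); the robot touches nothing.
It fails at once if the shovel is let go with its pan more than 30 mm above the bench (height (world z) of shovel above 0.03 m and contact force between the fingers and shovel below 0.05 N).
It fails at once if the spray bottle is shifted by more than 40 mm (distance of spray_bottle from where it was at the start of the episode above 0.04 m).
It fails at once if the rubber bowl is shifted by more than 40 mm (distance of mix_bowl from where it was at the start of the episode above 0.04 m).
It fails at once if the plaster half mould is shifted by more than 40 mm (distance of half_mould from where it was at the start of the episode above 0.04 m).
It fails at once if the brush is shifted by more than 40 mm (distance of brush from where it was at the start of the episode above 0.04 m).
It also fails if it takes over 64 s, if anything falls off the work surface, if the arm or the gripper's body presses on something with over 40 N, if the wrist force passes 120 N, or if a joint passes its speed limit or range.

## Working session

There is one attempt and no reset: what is moved stays moved. The work goes in short steps, Python scripts to look and compute and a tool call to move; the robot and the scene stay as the last step left them, time stands still between calls to the robot, and variables do not carry over. Pictures are saved under pics/ and viewed, about 8 in all and at most 12, crops included, and the job is handed in when it is done.

Besides the shell and the picture viewer there is one more tool, called after ">>>" by a JSON object that holds its "method" and its "body", one argument or row to a line. apply_moves: Moves the arm, as the interface text tells. Its arguments: {"type":"object","properties":{"increments":{"type":"string"},"newtons":{"type":"number"}},"required":["increments"]}

```bash
mkdir -p pics; cat > h.py <<'E'
import numpy as np, cv2
from station import r, get_image, job
from scipy.spatial.transform import Rotation as R
def cloud(d):
    h,w=d["range_z"].shape; f=h/2/np.tan(np.radians(d["vfov"])/2)
    u,v=np.meshgrid(np.arange(w),np.arange(h))
    K=np.array([[f,0,d["cx"]],[0,f,d["cy"]],[0,0,1.]])
    p=np.stack([u,v],-1).reshape(-1,1,2).astype(float)
    s=cv2.undistortPoints(p,K,np.array([d["k1"],0,0,0.])).reshape(h,w,2)
    z=d["range_z"][...,None].astype(float)
    P=np.concatenate([s*z,z],-1); E=np.array(d["extrinsics"])
    W=(P-E[:3,3])@E[:3,:3]
    W[d["range_z"]==0]=np.nan
    return W
def save(d,n): cv2.imwrite("pics/"+n,d["image"][...,::-1])
E
python3 - <<'E'
from h import *
for n in("scene","top"):
    d=get_image(n); save(d,n+"0.png"); np.save(n+"0.npy",cloud(d)); print(n,d["vfov"],d["k1"],np.round(np.array(d["extrinsics"]),2).tolist())
s=r.sense(); print(s, r.tcp_to_tips)
a=[cv2.imread(f"pics/{n}0.png") for n in("scene","top")]
E
```

```text
scene 51.75498057693001 -0.10797084444721855 [[0.81, 0.59, -0.0, -0.47], [0.56, -0.77, -0.31, -0.26], [-0.19, 0.25, -0.95, 1.56], [0.0, 0.0, 0.0, 1.0]]
top 45.56607848056743 0.010096781798268626 [[0.01, -1.0, 0.01, 0.01], [-1.0, -0.01, -0.08, 0.56], [0.08, -0.01, -1.0, 1.45], [0.0, 0.0, 0.0, 1.0]]
{'time_s': 0.1, 'qpos': array([ 1.03398933e+00,  3.42648510e-01,  1.52492456e+00, -4.22742968e-05,
        1.27537244e+00, -1.45975045e-01]), 'qvel': array([ 0.0013479 , -0.00079451, -0.00263889, -0.00035215, -0.00015221,
       -0.00016151]), 'effort': array([ 1.99054593e-03, -4.32002413e+01, -2.44695157e+01,  7.21337646e-02,
        5.26502717e-02, -2.38981647e-05]), 'position': array([0.19978319, 0.48508354, 0.20501575]), 'tool_rot': array([-2.07415513e-04,  1.94168515e-01,  9.80967956e-01, -6.44157754e-04]), 'wrist_force': array([ 0.14338074, -0.81069883, -0.18730243]), 'ft_torque': array([-0.01296154,  0.01693772, -0.05945795]), 'finger_gap': 0.09195671574210397} 0.017
```

View pics/top0.png

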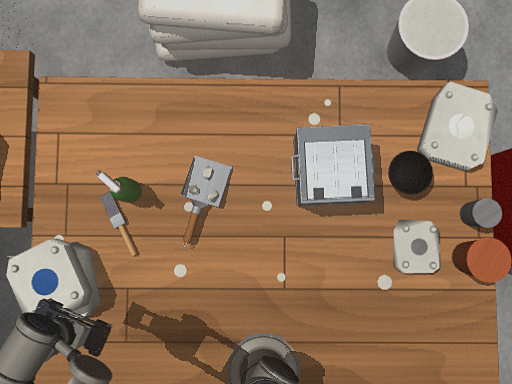

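View pics/scene0.png

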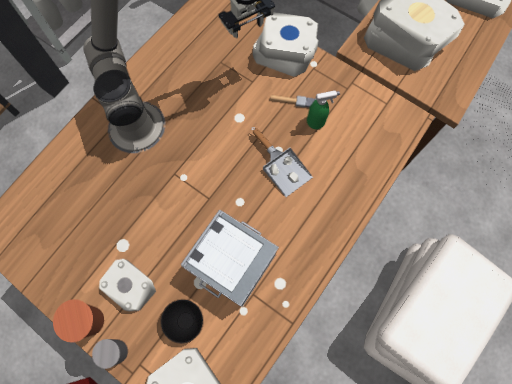

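The top view (up = +x, left = +y) shows the shovel at about (207,183) with its handle running to (190,240). The bin is at (336,163) with its hinge side at the lower edge, row ~200. The bottle is at (125,187), the brush at (118,222) and the bowl at (411,172).

```bash
python3 - <<'E'
from h import *
C=np.load("top0.npy"); S=np.load("scene0.npy")
print("bench",np.nanmedian(C[255:265,205:260,2]),np.nanmedian(C[150:160,250:280,2]))
def rect(m,W=C):
    p=W[m][:,:2].astype(np.float32); r_=cv2.minAreaRect(p*1000); return len(p),np.round(r_[0],1),np.round(r_[1],1),round(r_[2],1)
for nm,W,(v0,v1,u0,u1) in(("top",C,(120,215,285,390)),("scene",S,(205,310,170,285))):
    m=np.zeros(W.shape[:2],bool); m[v0:v1,u0:u1]=1
    z=W[...,2]; mm=m&(z>.155)&(z<.185); print(nm,"bin",rect(mm,W),np.nanmedian(z[mm]))
    mm=m&(z>.171)&(z<.185); print(nm,"rim",rect(mm,W))
for nm,W,(v0,v1,u0,u1) in(("top",C,(140,255,175,240)),("scene",S,(120,200,240,320))):
    z=W[...,2]; m=np.zeros(z.shape,bool); m[v0:v1,u0:u1]=1
    mm=m&(z>.0025)&(z<.08); print(nm,"shovel all",rect(mm,W))
    p=W[mm]; 
    # handle pts: high z, lower x
    hm=mm&(z>.035)&(z<.056)&(W[...,0]<.47); p=W[hm]; print("handle",len(p),p.mean(0),p[:,2].max(),p.min(0),p.max(0)); print(rect(hm,W))
np.set_printoptions(linewidth=250,precision=0,suppress=True)
print((C[150:250:3,178:236:2,2]*1000).round())
print(C[186,208],C[238,190],C[212,196])
E
```

```text
bench -0.0001156157210886064 -0.0008980797812325313
top bin (5523, array([ 636.9, -205.5]), array([226.5, 217.5]), 2.9) 0.1697396094084218
top rim (1817, array([ 635.8, -204.3]), array([224.6, 215. ]), 2.9)
scene bin (4915, array([ 638.8, -203.2]), array([228.2, 217.3]), 2.8) 0.17048695710917536
scene rim (2089, array([ 638.3, -203.4]), array([227.2, 214. ]), 2.8)
top shovel all (2464, array([550.2, 186.3]), array([373.4, 210. ]), 0.6)
handle 187 [0.43478613 0.23563979 0.04557469] 0.05503021482970089 [0.39060634 0.21477729 0.03632717] [0.4693938  0.25514108 0.05503021]
(187, array([431.7, 237.7]), array([24.8, 85.1]), 73.5)
scene shovel all (2803, array([545.5, 224.1]), array([310.8, 330.3]), 36.4)
handle 115 [0.43533242 0.23728667 0.046191  ] 0.054189536440893304 [0.39299578 0.21758863 0.03502759] [0.46986875 0.25861214 0.05418954]
(115, array([433.1, 240.7]), array([25.3, 81.8]), 73.8)
[[ -2.  -4.   1.   3.  -0.  -1.  -5.  -2.  nan   7.  -2.   3.  -4.  -0.  -2.   3.  -3.  -5.  -0.   2.  -3.  -2.  -4.  -5.   4.  -2.  -0.  -3.  -4.]
 [ -5.  -3.   3.   4.  -3.  -1.  -1.  -3.   3.   3.
[... 4169 characters left out ...]
  -2.  -1.   4.   2.   3.   3.   4.  -2.  -2.  -3.  -4.   2.  -1.  -3.]
 [ -1.  -0.   3.  44.  51.  46.  37.   1.  -3.   1.  -3.  -3.  -1.  -0.   1.  -1.   7.  -7.  -4.  -3.   4.  -0.   3.  -1.   0.  -5.   2.  -4.  -4.]
 [  4.   3.  -1.  -4.  37.  39.   5.   1.   2.  -6.   0.  -4.   3.  -4.  -3.  -4.  -6.   2.   4.   1.   3.   2.  -1.  -4.   2.   0.   1.   9.   4.]
 [ -6.   1.  -5.  34.  40.   2.   2.   2.  -3.   1.   1.   1.  -1.  -4.  -2.  -5.   1.   2.  -3.   0.   3.   0.   4.   0.  -0.  -4.   3.   5.  -0.]
 [ -4.   4.  -3.  -4.  -2.  -6. -10.  -5.   0.  -2.  -5.   4.   1.   1.  -2.   2.   2.   6.  -6.   2. -10.  -1.  -9.   0.   2.  -5.   1.   0.  -4.]]
[ 1.  0. -0.] [0. 0. 0.] [0. 0. 0.]
```

```bash
python3 - <<'E'
import cv2
a=cv2.imread("pics/top0.png")
x=cv2.resize(a[145:255,170:250],None,fx=5,fy=5,interpolation=cv2.INTER_CUBIC); y=cv2.resize(a[115:220,285:385],None,fx=4,fy=4,interpolation=cv2.INTER_CUBIC)
import numpy as np
o=np.zeros((550,800,3),np.uint8); o[:550,:400]=x; o[:420,400:]=y; cv2.imwrite("pics/crop0.png",o)
E
```

```text
(no output)
```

View pics/crop0.png

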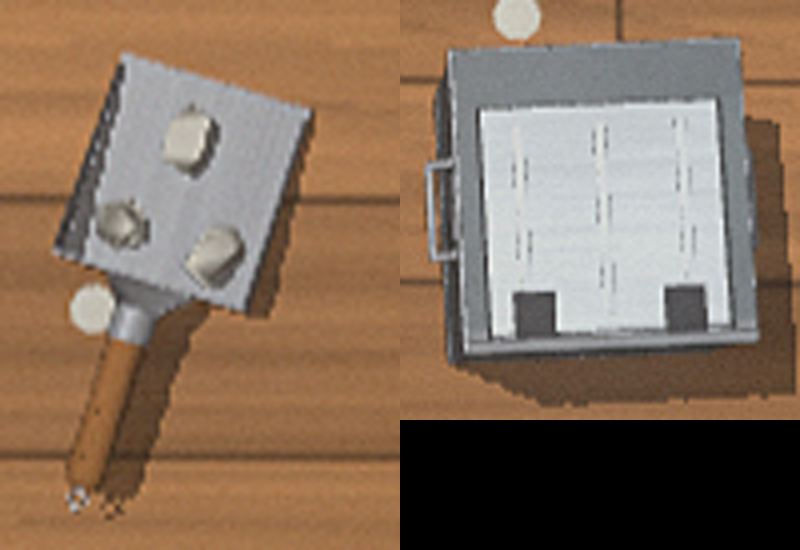

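```bash
cat >> h.py <<'E'
def ray(d,u,v,z):
    h=384; f=h/2/np.tan(np.radians(d["vfov"])/2)
    K=np.array([[f,0,d["cx"]],[0,f,d["cy"]],[0,0,1.]])
    s=cv2.undistortPoints(np.array([[[u,v]]],float),K,np.array([d["k1"],0,0,0.])).ravel()
    E=np.array(d["extrinsics"]); Rm,t=E[:3,:3],E[:3,3]
    c=-Rm.T@t; w=Rm.T@np.array([s[0],s[1],1]); return c+w*(z-c[2])/w[2]
def Rt(yaw,pitch=0,roll=0):
    """tool rotation for a shovel held with yaw, nose-down pitch (deg)"""
    return R.from_euler("ZY",[yaw,pitch],degrees=True)*R.from_matrix(np.diag([-1.,1,-1]))
def cur():
    s=r.sense(); q=s["tool_rot"]; return np.array(s["position"]),R.from_quat([q[1],q[2],q[3],q[0]]),s
def inc(p,Rg,base=None):
    p0,R0,_=cur() if base is None else (*base,0)
    a=(R0.inv()*Rg).as_rotvec(); t=R0.inv().apply(np.array(p)-p0)*100
    return np.round(np.r_[a,t],3)
E
python3 - <<'E'
from h import *
np.set_printoptions(suppress=True,precision=4)
d=get_image("top")
c={k:ray(d,*uv,z)[:2] for k,uv,z in(("FL",(194.4,156),.008),("FR",(232.4,166.6),.008),("RR",(219,207.4),.031),("RL",(181,196),.031))}
for k in c: print(k,c[k])
f=(c["FL"]+c["FR"])/2; b=(c["RR"]+c["RL"])/2
print("front",f,"rear",b,"len",np.linalg.norm(f-b),"w",np.linalg.norm(c["FL"]-c["FR"]),"yaw",np.degrees(np.arctan2(*(f-b)[::-1])))
ps=[]
for n in("scene","top"):
    W=np.load(n+"0.npy"); z=W[...,2]; m=(z>.035)&(z<.058)&(W[...,0]<.465)&(W[...,0]>.36)&(W[...,1]>.2)&(W[...,1]<.28)
    ps.append(W[m][:,:2])
for P in ps+[np.vstack(ps)]:
    x0=P.mean(0); v=np.linalg.svd(P-x0)[2][0]; v*=np.sign(v[0]); t=(P-x0)@v
    ax=np.array([v,[-v[1],v[0]]]); w=(P-x0)@ax[1]
    print(len(P),x0,"yaw",np.degrees(np.arctan2(v[1],v[0])),"ends",t.min(),t.max(),"w",np.percentile(w,[2,98]), "butt",x0+v*t.min())
E
```

```text
FL [0.6825 0.2283]
FR [0.6483 0.1037]
RR [0.5134 0.1439]
RL [0.5492 0.2657]
front [0.6654 0.166 ] rear [0.5313 0.2048] len 0.1396239164191896 w 0.12919254414665118 yaw -16.12889343318164
106 [0.4326 0.2381] yaw -18.982412357054102 ends -0.041119045285666386 0.03620990308002521 w [-0.0099  0.0135] butt [0.3938 0.2515]
171 [0.4317 0.2366] yaw -18.2758262269053 ends -0.04286730400182957 0.0364756113054843 w [-0.0108  0.0126] butt [0.391 0.25 ]
277 [0.4321 0.2372] yaw -18.514290174874663 ends -0.043010361501144116 0.036401464129986454 w [-0.011  0.013] butt [0.3913 0.2508]
```

```bash
python3 - <<'E'
from h import *
print(inc([.481,.2215,.12],Rt(-16.8)))
E
```

```text
[-1.0000e-03 -0.0000e+00 -9.8000e-02 -3.6045e+01 -1.3658e+01  8.5200e+00]
```

>>> {"method": "apply_moves", "body": {
  "increments": "0 0 -0.098 -18 -6.8 2 9; 0 0 -0.098 -36.05 -13.66 8.52 9; 0 0 -0.098 -36.05 -13.66 8.52 9; 0 0 -0.098 -36.05 -13.66 8.52 9; 0 0 -0.098 -36.05 -13.66 8.52 9; 0 0 -0.098 -36.05 -13.66 8.52 9; 0 0 -0.098 -36.05 -13.66 8.52 9; 0 0 -0.098 -36.05 -13.66 8.52 9",
  "newtons": 40
}}

```text
time_s: 1.15
position: [0.4814, 0.2212, 0.1199]
tool_rot: [-0.001, 0.147, 0.989, -0.0]
wrist_force: [0.5, -0.3, 0.4]
finger_gap: 0.0896
```

```bash
python3 - <<'E'
from h import *
d=get_image("top"); a=d["image"][...,::-1]
s=get_image("scene")["image"][...,::-1]
o=np.hstack([cv2.resize(a[140:260,160:260],(400,480)),cv2.resize(s[90:210,230:330],(400,480))]); cv2.imwrite("pics/over.png",o)
print(inc([.481,.2215,.034],Rt(-16.8)),cur()[2]["qpos"].round(2),cur()[2]["wrist_force"].round(1))
E
```

```text
[ 0.000e+00 -1.000e-03  1.000e-03 -1.040e-01 -1.040e-01  8.661e+00] [ 0.29  0.43  1.64  0.    1.07 -0.99] [ 0.6 -0.1 -0.2]
```

View pics/over.png

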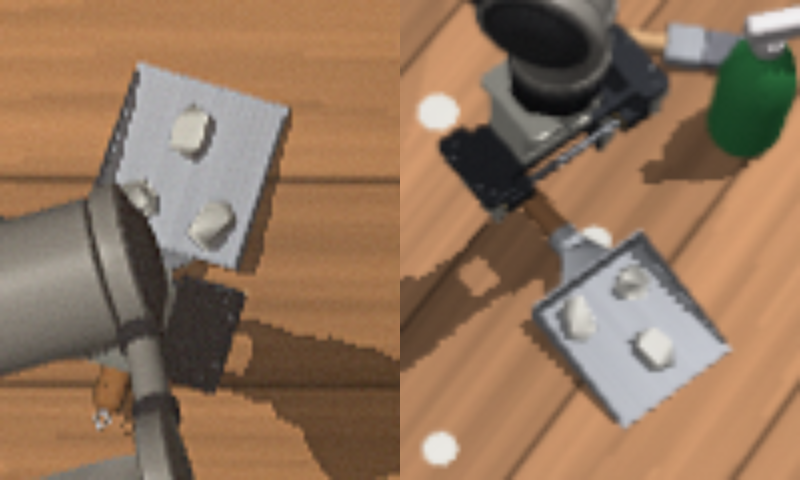

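The gripper sits over the handle behind the heel and in line with it, with all three pieces on the pan. I'll descend and grip.

>>> {"method": "apply_moves", "body": {
  "increments": "0 0 0 -0.1 -0.1 3 9; 0 0 0 -0.1 -0.1 6 9; 0 0 0 -0.1 -0.1 8.6 9; 0 0 0 -0.1 -0.1 8.6 9; 0 0 0 -0.1 -0.1 8.6 1.8; 0 0 0 -0.1 -0.1 8.6 1.8; 0 0 0 -0.1 -0.1 8.6 1.8; 0 0 0 -0.1 -0.1 8.6 1.8",
  "newtons": 60
}}

```text
time_s: 2.25
position: [0.4822, 0.2206, 0.0349]
tool_rot: [0.0, 0.146, 0.989, 0.0]
wrist_force: [-0.1, 0.2, 0.5]
finger_gap: 0.0548
```

>>> {"method": "apply_moves", "body": {
  "increments": "0 0 0 0 0 0 1.8;0 0 0 0 0 0 1.8;0 0 0 0 0 0 1.8; 0 0 0 0 0 -1 1.8; 0 0 0 0 0 -2 1.8;0 0 0 0 0 -3 1.8;0 0 0 0 0 -3 1.8",
  "newtons": 60
}}

```text
time_s: 3.12
position: [0.4827, 0.2208, 0.0657]
tool_rot: [0.001, 0.146, 0.989, 0.001]
wrist_force: [0.6, -0.0, 0.4]
finger_gap: 0.018
```

```bash
cat > pan.py <<'E'
from h import *
def fitpan(yaw):
    """tilt of the pan from range data, points inside the pan footprint as held (grip 122 mm behind the pan centre)"""
    p,Rg,s=cur(); Sh=Rg*R.from_matrix(np.diag([-1.,1,-1]))
    o=p+Sh.apply([.122,0,-.034]); out=[]
    for n in("scene","top"):
        W=cloud(get_image(n)).reshape(-1,3); W=W[~np.isnan(W).any(1)]
        L=Sh.inv().apply(W-o)
        m=(abs(L[:,0])<.06)&(abs(L[:,1])<.055)&(abs(L[:,2])<.05); L=L[m]
        k=np.ones(len(L),bool)
        for _ in range(8):
            c=np.linalg.lstsq(np.c_[L[k,:2],np.ones(k.sum())],L[k,2],rcond=None)[0]
            e=L[:,2]-np.c_[L[:,:2],np.ones(len(L))]@c; k=abs(e-np.median(e[k]))<.006
        out.append((n,k.sum(),"pitch down rel tool deg",np.degrees(-np.arctan(c[0])).round(1),"roll",np.degrees(np.arctan(c[1])).round(1),"z0 mm",(c[2]*1000).round(1)))
    return o,out
E
python3 - <<'E'
from pan import *
print(fitpan(0)); p,Rg,s=cur(); print(p,Rg.as_matrix().round(3).tolist(),s["finger_gap"],s["wrist_force"],s["ft_torque"],s["qpos"].round(2))
E
```

```text
(array([0.5995486 , 0.1856632 , 0.03190599]), [('scene', np.int64(644), 'pitch down rel tool deg', np.float64(-0.3), 'roll', np.float64(-0.0), 'z0 mm', np.float64(-28.1)), ('top', np.int64(888), 'pitch down rel tool deg', np.float64(0.4), 'roll', np.float64(0.2), 'z0 mm', np.float64(-29.2))])
[0.4819091  0.22056534 0.064578  ] [[-0.957, 0.289, 0.0], [0.289, 0.957, 0.0], [-0.0, 0.0, -1.0]] 0.017740912061124423 [ 0.44279814  0.27214976 -0.25578389] [0.00489851 0.00258062 0.01821959] [ 0.28  0.51  1.7   0.    0.94 -0.99]
```

The fingers close at only about 70 mm/s, so I lifted before they met the handle. The shovel is still on the bench. I'll open, go down again and wait for the grip.

>>> {"method": "apply_moves", "body": {
  "increments": "0 0 0 0 0 -1 9;0 0 0 0 0 -1 9;0 0 0 0 0 -1 9;0 0 0 0 0 -1 9;0 0 0 0 0 -1 9;0 0 0 0 0 -1 9;0 0 0 0 0 -1 9;0 0 0 0 0 -1 9"
}}

```text
time_s: 4.22
position: [0.4819, 0.2206, 0.0744]
tool_rot: [-0.0, 0.146, 0.989, 0.0]
wrist_force: [0.3, -0.4, -0.0]
finger_gap: 0.089
```

```bash
python3 - <<'E'
from h import *
p,Rg,s=cur(); print(s["finger_gap"],inc([.482,.2215,.034],Rt(-16.8)))
a=get_image("top")["image"][...,::-1]; b=get_image("scene")["image"][...,::-1]
cv2.imwrite("pics/chk.png",np.hstack([cv2.resize(a[140:260,160:260],(400,480)),cv2.resize(b[90:210,230:330],(400,480))]))
E
```

```text
0.08904862623077935 [ 0.    -0.     0.     0.018  0.091  4.041]
```

View pics/chk.png

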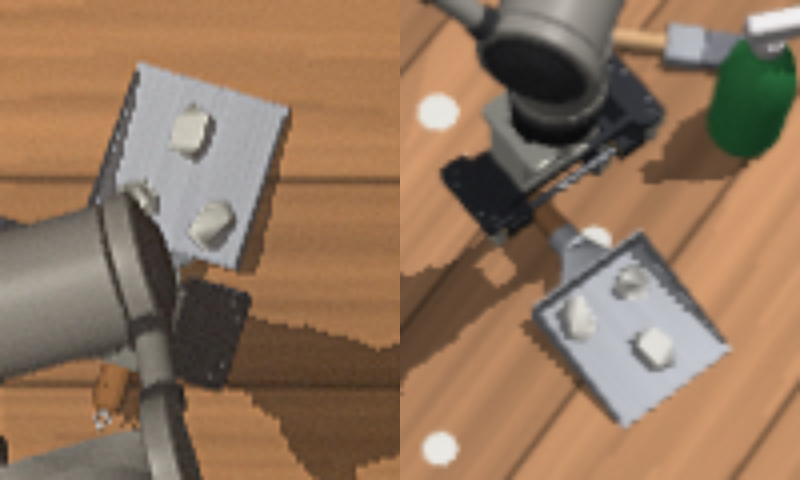

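The shovel and pieces haven't moved: the pan corners match the previous crop, and the fingers straddle the handle. I'll descend and close with time to spare.

>>> {"method": "apply_moves", "body": {
  "increments": "0 0 0 0 0.05 2 9;0 0 0 0 0.05 4 5;0 0 0 0 0.05 4 1.5;0 0 0 0 0.05 4 1.5;0 0 0 0 0.05 4 1.5;0 0 0 0 0.05 4 1.5;0 0 0 0 0.05 4 1.5;0 0 0 0 0.05 4 1.5",
  "newtons": 60
}}

```text
time_s: 5.32
position: [0.4821, 0.2211, 0.0346]
tool_rot: [0.0, 0.146, 0.989, 0.0]
wrist_force: [0.1, -0.2, -0.0]
finger_gap: 0.0249
```

>>> {"method": "apply_moves", "body": {
  "increments": "0 0 0 0 0 0 1.5;0 0 0 0 0 0 1.5;0 0 0 0 0 0 1.5;0 0 0 0 0 0 1.5",
  "newtons": 60
}}

```text
time_s: 5.82
position: [0.482, 0.2211, 0.0344]
tool_rot: [-0.0, 0.146, 0.989, 0.0]
wrist_force: [0.4, -0.3, -0.1]
finger_gap: 0.0151
```

The gap reads 15 mm, but the handle is 24 mm wide. I'll test with a small lift.

>>> {"method": "apply_moves", "body": {
  "increments": "0 0 0 0 0 -0.7 1.5;0 0 0 0 0 -1.5 1.5;0 0 0 0 0 -1.5 1.5",
  "newtons": 60
}}

```text
time_s: 6.2
position: [0.4828, 0.2213, 0.0504]
tool_rot: [0.001, 0.146, 0.989, 0.0]
wrist_force: [0.4, -0.3, 0.2]
finger_gap: 0.015
```

```bash
python3 - <<'E'
from pan import *
print(fitpan(0)); p,Rg,s=cur(); print(p,s["finger_gap"],s["wrist_force"],s["ft_torque"])
b=get_image("scene")
C=cloud(b); b=b["image"][...,::-1]; a=get_image("top")["image"][...,::-1]
cv2.imwrite("pics/chk2.png",np.hstack([cv2.resize(a[180:260,170:240],(420,480)),cv2.resize(b[90:170,230:300],(380,480),interpolation=cv2.INTER_CUBIC)]))
E
```

```text
(array([0.59963494, 0.18607608, 0.01665692]), [('scene', np.int64(661), 'pitch down rel tool deg', np.float64(0.4), 'roll', np.float64(-0.2), 'z0 mm', np.float64(-12.6)), ('top', np.int64(890), 'pitch down rel tool deg', np.float64(0.1), 'roll', np.float64(-0.4), 'z0 mm', np.float64(-13.9))])
[0.48216871 0.22108883 0.04966377] 0.015685261400479218 [-0.16112528  0.26267959 -0.54506803] [ 0.01488541 -0.0013959  -0.00404778]
```

View pics/chk2.png

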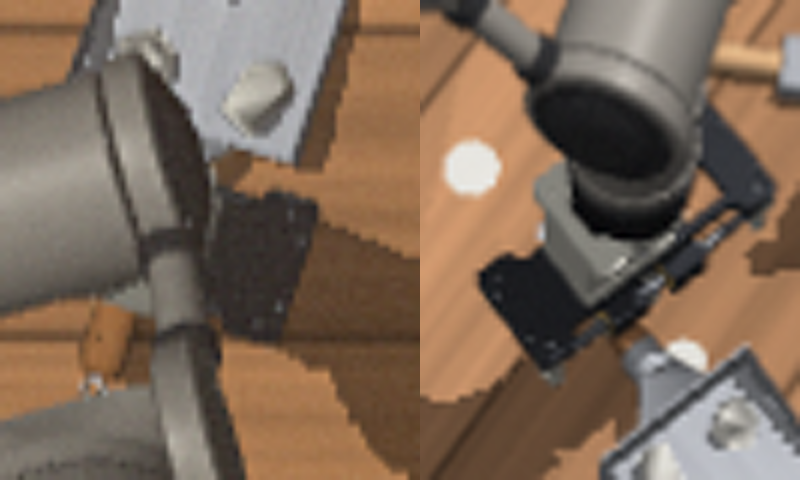

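```bash
python3 - <<'E'
from pan import *
np.set_printoptions(suppress=True,precision=3,linewidth=200)
p,Rg,s=cur(); print(s["position"],s["finger_gap"])
for n in("scene","top"):
    d=get_image(n); W=cloud(d)
    L=Rg.inv().apply((W-p).reshape(-1,3)).reshape(W.shape)
    m=(abs(L[...,0])<.09)&(abs(L[...,1])<.12)&(L[...,2]<.03)&(L[...,2]>-.14)
    for z0 in np.arange(-.14,.03,.012):
        k=m&(L[...,2]>=z0)&(L[...,2]<z0+.012)
        if k.sum()>3: print(n,"toolz %.3f"%z0,k.sum(),"x",np.percentile(L[k][:,0],[2,50,98]),"y",np.percentile(L[k][:,1],[2,50,98]))
    o=d["image"].copy(); cv2.imwrite(f"pics/big_{n}.png",o[80:260,140:330][...,::-1])
a=cv2.resize(cv2.imread("pics/big_scene.png")[20:100,80:180],(800,600),interpolation=cv2.INTER_CUBIC); cv2.imwrite("pics/big.png",a)
E
```

```text
[0.482 0.221 0.049] 0.014627751373829462
scene toolz -0.140 388 x [-0.034 -0.008  0.033] y [-0.091 -0.048  0.096]
scene toolz -0.128 124 x [-0.036 -0.018  0.028] y [-0.092 -0.037  0.095]
scene toolz -0.116 108 x [-0.037 -0.029 -0.021] y [-0.085  0.009  0.081]
scene toolz -0.104 53 x [-0.037 -0.031 -0.022] y [-0.082 -0.002  0.086]
scene toolz -0.092 5 x [-0.036 -0.034 -0.015] y [-0.084 -0.035  0.078]
scene toolz -0.080 5 x [-0.011 -0.01  -0.007] y [0.009 0.014 0.018]
scene toolz -0.044 4 x [-0.012 -0.01  -0.   ] y [-0.02   0.022  0.024]
scene toolz -0.008 52 x [-0.039 -0.024 -0.004] y [-0.008  0.004  0.016]
scene toolz 0.004 73 x [-0.058 -0.043  0.005] y [-0.052 -0.002  0.031]
scene toolz 0.016 115 x [-0.09 -0.06 -0.05] y [-0.06   0.006  0.07 ]
scene toolz 0.028 13 x [-0.089 -0.077 -0.056] y [-0.04   0.006  0.061]
top toolz -0.140 256 x [-0.033 -0.001  0.035] y [-0.094 -0.074  0.091]
top toolz -0.128 128 x [-0.033  0.     0.036] y [-0.095 -0.075  0.083]
top toolz -0.116 4 x [-0.026  0.003  0.032] y [-0.056 -0.053 -0.047]
top toolz -0.104 14 x [-0.029 -0.027  0.031] y [-0.063 -0.055 -0.043]
top toolz -0.008 53 x [0.046 0.062 0.081] y [-0.009  0.002  0.012]
top toolz 0.004 50 x [-0.055  0.066  0.087] y [-0.035 -0.002  0.014]
top toolz 0.016 70 x [-0.089 -0.071 -0.045] y [-0.063 -0.021  0.067]
top toolz 0.028 17 x [-0.087 -0.079 -0.057] y [-0.042 -0.027  0.059]
```

View pics/big.png

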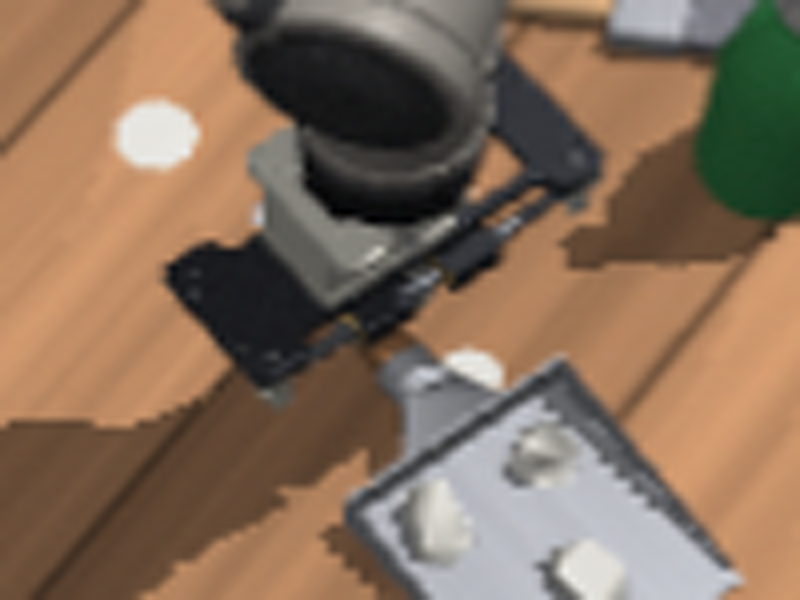

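```bash
python3 - <<'E'
from pan import *
np.set_printoptions(suppress=True,precision=0,linewidth=200)
p,Rg,s=cur()
d=get_image("scene"); W=cloud(d); L=Rg.inv().apply((W-p).reshape(-1,3)).reshape(W.shape)*1000
E=np.array(d["extrinsics"]); print("cam in tool",Rg.inv().apply(-E[:3,:3].T@E[:3,3]-p)*1000)
# pixel window around where TCP projects
q=cv2.projectPoints(p[None],cv2.Rodrigues(E[:3,:3])[0],E[:3,3],np.array([[192/np.tan(np.radians(d["vfov"])/2),0,d["cx"]],[0,192/np.tan(np.radians(d["vfov"])/2),d["cy"]],[0,0,1]]),np.array([d["k1"],0,0,0.]))[0].ravel(); print("tcp px",q)
u,v=q.round().astype(int)
for vv in range(v-14,v+8):
    print(vv,[ "%d,%d,%d"%tuple(L[vv,uu]) if not np.isnan(L[vv,uu,0]) else "-" for uu in range(u-10,u+12,2)])
E
```

```text
cam in tool [ -477.  -414. -1349.]
tcp px [267. 145.]
131 ['0,-46,-167', '-12,-47,-187', '-15,-41,-184', '-19,-36,-185', '-23,-31,-186', '-28,-27,-188', '-27,-17,-175', '-20,-2,-146', '-21,5,-138', '-24,12,-136', '-23,23,-120']
132 ['-2,-47,-164', '-12,-47,-179', '-18,-44,-186', '-23,-39,-188', '-27,-34,-189', '-31,-29,-188', '-34,-23,-185', '-23,-4,-146', '-22,5,-132', '-24,13,-126', '-23,23,-112']
133 ['-2,-48,-157', '-11,-46,-170', '-21,-46,-185', '-28,-43,-192', '-31,-37,-190', '-33,-30,-185', '-35,-24,-181', '-23,-4,-139', '-24,3,-130', '-22,15,-113', '-26,20,-113']
134 ['-2,-48,-150', '-11,-46,-162', '-23,-48,-184', '-27,-42,-184', '-33,-38,-187', '-37,-33,-188', '-22,-11,-137', '-24,-4,-132', '-25,3,-124', '-24,13,-110', '-28,19,-110']
135 ['-1,-47,-140', '-11,-46,-154', '-21,-45,-169', '-32,-46,-187', '-37,-42,-191', '-22,-20,-141', '-23,-12,-132', '-23,-3,-122', '-12,16,-80', '-26,12,-107', '-32,15,-113']
136 ['-2,-48,-135', '-11,-46,-147', '-19,-44,-158', '-32,-46,-180', '-35,-40,-178', '-23,-21,-135', '-23,-12,-125', '-7,11,-69', '-24,5,-105', '-27,11,-103', '-34,15,-109']
[... 1766 characters left out ...]
148 ['-34,-72,-124', '-30,-60,-101', '18,-11,47', '15,-4,51', '9,0,47', '-9,-6,5', '-16,-1,0', '-21,4,0', '-25,9,-1', '-28,17,3', '-18,37,46']
149 ['-34,-72,-118', '19,-21,45', '14,-15,44', '12,-6,52', '6,-1,49', '-11,-7,9', '-18,-3,3', '-25,0,-5', '-29,6,-2', '-31,15,5', '-21,35,49']
150 ['23,-27,52', '18,-21,51', '11,-17,46', '5,-12,41', '2,-4,47', '-13,-8,13', '-21,-5,3', '-27,0,0', '-32,4,-2', '-34,12,4', '-38,19,8']
151 ['17,-32,46', '15,-23,54', '9,-18,49', '5,-12,50', '0,-7,48', '-6,-2,44', '-24,-8,2', '-30,-3,0', '-34,2,0', '-37,10,4', '-41,16,7']
152 ['12,-35,42', '10,-27,48', '6,-21,49', '1,-15,49', '-3,-9,48', '-11,-5,39', '-25,-8,10', '-32,-5,1', '-38,0,0', '-39,8,8', '-44,14,6']
```

The cloud explains the miss. The fingertips really sit at tool z ≈ -28 mm (stated +17) and the body's underside at ≈ -95 mm (stated -49). So the gripper is about 45 mm higher than the reported TCP implies, and the fingers closed above the handle. I'll open and go about 6 cm lower in steps, watching the force.

>>> {"method": "apply_moves", "body": {
  "increments": "0 0 0 0 0 0 7;0 0 0 0 0 0 7;0 0 0 0 0 0 7;0 0 0 0 0.05 0 7;0 0 0 0 0.05 1 7;0 0 0 0 0.05 2.2 7;0 0 0 0 0.05 3.4 7;0 0 0 0 0.05 3.4 7"
}}

```text
time_s: 7.55
position: [0.4812, 0.2212, 0.014]
tool_rot: [-0.001, 0.146, 0.989, -0.001]
wrist_force: [-1.1, 0.0, -0.4]
finger_gap: 0.0698
```

>>> {"method": "apply_moves", "body": {
  "increments": "0 0 0 0 0 1 6;0 0 0 0 0 2 5;0 0 0 0 0 2.6 4;0 0 0 0 0 2.6 3.5"
}}

```text
time_s: 8.05
position: [0.4819, 0.2214, -0.0111]
tool_rot: [-0.0, 0.146, 0.989, -0.0]
wrist_force: [0.3, -0.3, -0.8]
finger_gap: 0.0365
```

```bash
python3 - <<'E'
from h import *
np.set_printoptions(suppress=True,precision=4,linewidth=200)
p,Rg,s=cur(); print(p,s["finger_gap"],s["wrist_force"],s["ft_torque"],s["qpos"])
d=get_image("scene"); W=cloud(d); L=Rg.inv().apply((W-p).reshape(-1,3)).reshape(W.shape)*1000
m=(abs(L[...,0])<40)&(abs(L[...,1])<98)&(L[...,2]<30)&(L[...,2]>-125)
print(np.histogram(L[m][:,2],bins=range(-125,35,5)))
m&=(L[...,0]>-14)&(L[...,2]>-88); print(L[m].round())
E
```

```text
[ 0.4819  0.2214 -0.0111] 0.0365187352150235 [ 0.3483 -0.2839 -0.8149] [-0.0171  0.0208  0.0075] [ 0.2862  0.6234  1.7523  0.0001  0.7669 -0.9919]
(array([ 41,  21,  37,  54,  30,  19,   8,   0,   0,   1,   1,   2,  22,  17,  11,   1,   2,   1,   3,   0,   2,  70, 246, 117,   7,   0,   0,   0,   0,   0,   0]), array([-125, -120, -115, -110, -105, -100,  -95,  -90,  -85,  -80,  -75,  -70,  -65,  -60,  -55,  -50,  -45,  -40,  -35,  -30,  -25,  -20,  -15,  -10,   -5,    0,    5,   10,   15,   20,   25,   30]))
[[ 38.  96. -15.]
 [ 38.  92. -12.]
 [ 35.  95. -12.]
 [ 32.  87. -17.]
 [ 33.  93.  -9.]
 [ 28.  93. -17.]
 [ 27.  98. -13.]
 [ 28.  89. -14.]
 [ 25.  91. -15.]
 [ 13.  98.  -8.]
 [ 11.  91. -12.]
 [  0.  92. -10.]
 [ -2.  96.  -9.]
 [ -6.  97. -14.]
 [ -2.  90.  -8.]
 [ -6.  93. -10.]
 [ -8.  95. -11.]
 [ -9.  84. -17.]
 [ -8.  91.  -8.]
 [-13.  91. -15.]
 [-13.  97.  -8.]
 [-10.  84. -11.]
 [-14.  86. -14.]
 [-12.  24. -79.]
 [ -9.  32. -66.]
 [ -9.  74. -13.]
 [-12.  77. -14.]
 [-10.  21. -71.]
 [-10.  69. -10.]
 [-12.  78.  -4.]
 [ -1.  20. -49.]
 [ -5.  21. -54.]
 [ -9.  60.
[... 2403 characters left out ...]
  3. -82. -12.]
 [ -0. -79. -16.]
 [ -1. -75. -11.]
 [ -4. -73. -14.]
 [ -6. -69. -11.]
 [ -7. -65.  -8.]
 [-10. -63. -10.]
 [-13. -60. -13.]
 [ 10. -96. -10.]
 [  9. -92.  -7.]
 [  5. -90. -11.]
 [  2. -87. -14.]
 [ -1. -84. -14.]
 [ -2. -81. -12.]
 [ -6. -79. -16.]
 [ -7. -75. -13.]
 [-11. -73. -17.]
 [ -9. -67.  -4.]
 [-13. -65.  -9.]
 [  4. -95. -11.]
 [  2. -92.  -9.]
 [ -1. -90. -12.]
 [ -2. -85.  -8.]
 [ -6. -84. -13.]
 [ -8. -81. -13.]
 [-11. -78. -15.]
 [-13. -74. -12.]
 [ -1. -94. -10.]
 [ -5. -92. -13.]
 [ -8. -90. -15.]
 [ -9. -86. -12.]
 [-11. -83. -12.]
 [-14. -80. -13.]
 [ -4. -97.  -8.]
 [ -7. -94. -10.]
 [ -7. -90.  -5.]
 [-12. -89. -13.]
 [-11. -97. -14.]
 [-13. -94. -12.]]
```

The fingers now flank the handle: its top is at tool z ≈ -60, and finger points reach about -30. I'll close and wait.

>>> {"method": "apply_moves", "body": {
  "increments": "0 0 0 0 0 0 1.5;0 0 0 0 0 0 1.5;0 0 0 0 0 0 1.5;0 0 0 0 0 0 1.5;0 0 0 0 0 0 1.5",
  "newtons": 60
}}

```text
time_s: 8.72
position: [0.4825, 0.2217, -0.0103]
tool_rot: [0.0, 0.146, 0.989, 0.0]
wrist_force: [1.1, 1.8, 2.8]
finger_gap: 0.0232
```

>>> {"method": "apply_moves", "body": {
  "increments": "0 0 0 0 0 -0.8 1.5;0 0 0 0 0 -1.6 1.5;0 0 0 0 0 -2.5 1.5;0 0 0 0 0 -2.5 1.5",
  "newtons": 60
}}

```text
time_s: 9.22
position: [0.4828, 0.2217, 0.0153]
tool_rot: [0.001, 0.146, 0.989, 0.0]
wrist_force: [0.8, -0.3, -3.8]
finger_gap: 0.0236
```

```bash
sed -i 's/o=p+Sh.apply(\[.122,0,-.034\])/o=p+Sh.apply([.122,0,.011])/' pan.py; python3 - <<'E'
from pan import *
print(fitpan(0)); p,Rg,s=cur(); print(p,Rg.as_matrix().round(3).tolist(),s["finger_gap"],s["wrist_force"],s["ft_torque"],s["qpos"].round(2))
E
```

```text
(array([0.5995461 , 0.18649283, 0.02646931]), [('scene', np.int64(683), 'pitch down rel tool deg', np.float64(0.2), 'roll', np.float64(0.0), 'z0 mm', np.float64(2.3)), ('top', np.int64(933), 'pitch down rel tool deg', np.float64(0.4), 'roll', np.float64(-0.2), 'z0 mm', np.float64(0.8))])
[0.48212952 0.22151677 0.01451324] [[-0.957, 0.289, 0.0], [0.289, 0.957, 0.0], [-0.0, 0.0, -1.0]] 0.02356969956724948 [-0.4701243   0.33785082 -4.25003487] [0.08961855 0.29186417 0.00452366] [ 0.29  0.58  1.74  0.    0.82 -0.99]
```

The grip holds: gap 23.6 mm, wrist load -4.25 N (shovel and pieces), and the pan is level within 0.4°. I'll lift it and carry it to the bin.

>>> {"method": "apply_moves", "body": {
  "increments": "0 0 0 0 0 -1.5 1.5;0 0 0 0 0 -4 1.5;0 0 0 0 0 -7 1.5;0 0 0 0 0 -10 1.5;0 0 0 0 0 -13 1.5;0 0 0 0 0 -16 1.5;0 0 0 0 0 -18 1.5;0 0 0 0 0 -19 1.5"
}}

```text
time_s: 10.32
position: [0.4824, 0.2217, 0.2062]
tool_rot: [0.001, 0.146, 0.989, 0.001]
wrist_force: [-0.9, 0.8, -3.8]
finger_gap: 0.0237
```

```bash
python3 - <<'E'
from h import *
p,Rg,s=cur(); print(p,s["qpos"].round(2))
g=np.array([.4242,-.2149,.204])
for f in (.04,.11,.2,.3,.4,.5,.6,.7,.8,.89,.96,1): print(f,inc(p+(g-p)*f,Rt(-16.8+19.7*f)))
E
```

```text
[0.48243082 0.22166218 0.20619497] [ 0.29  0.35  1.51  0.    1.28 -0.99]
0.04 [ 1.000e-03  2.000e-03 -1.300e-02 -2.810e-01 -1.739e+00  7.000e-03]
0.11 [ 1.000e-03  2.000e-03 -3.700e-02 -7.720e-01 -4.783e+00  1.900e-02]
0.2 [ 1.000e-03  2.000e-03 -6.800e-02 -1.404e+00 -8.696e+00  3.500e-02]
0.3 [ 1.0000e-03  2.0000e-03 -1.0300e-01 -2.1060e+00 -1.3044e+01  5.3000e-02]
0.4 [ 1.0000e-03  2.0000e-03 -1.3700e-01 -2.8090e+00 -1.7392e+01  7.0000e-02]
0.5 [ 1.000e-03  2.000e-03 -1.710e-01 -3.511e+00 -2.174e+01  8.800e-02]
0.6 [ 1.0000e-03  2.0000e-03 -2.0600e-01 -4.2130e+00 -2.6088e+01  1.0500e-01]
0.7 [ 1.0000e-03  2.0000e-03 -2.4000e-01 -4.9150e+00 -3.0436e+01  1.2300e-01]
0.8 [ 1.0000e-03  2.0000e-03 -2.7500e-01 -5.6170e+00 -3.4784e+01  1.4000e-01]
0.89 [ 1.0000e-03  2.0000e-03 -3.0600e-01 -6.2490e+00 -3.8697e+01  1.5600e-01]
0.96 [ 1.0000e-03  2.0000e-03 -3.3000e-01 -6.7410e+00 -4.1741e+01  1.6800e-01]
1 [ 1.000e-03  2.000e-03 -3.430e-01 -7.022e+00 -4.348e+01  1.750e-01]
```

>>> {"method": "apply_moves", "body": {
  "increments": "0 0 -0.013 -0.28 -1.7 0 1.5;0 0 -0.037 -0.77 -4.8 0 1.5;0 0 -0.068 -1.4 -8.7 0 1.5;0 0 -0.103 -2.1 -13 0 1.5;0 0 -0.137 -2.8 -17.4 0 1.5;0 0 -0.171 -3.5 -21.7 0 1.5;0 0 -0.206 -4.2 -25.5 0 1.5;0 0 -0.225 -4.6 -28.5 0 1.5"
}}

```text
time_s: 11.32
position: [0.4432, -0.0661, 0.2042]
tool_rot: [-0.0, 0.034, 0.999, -0.0]
wrist_force: [0.8, 0.1, -3.1]
finger_gap: 0.0239
```

```bash
python3 - <<'E'
from h import *
print(cur()[0],inc([.4242,-.2149,.204],Rt(2.9)))
E
```

```text
[ 0.44323863 -0.06609549  0.20424877] [-0.0000e+00 -1.0000e-03 -1.1800e-01  8.9100e-01 -1.4975e+01  2.7000e-02]
```

>>> {"method": "apply_moves", "body": {
  "increments": "0 0 -0.03 0.2 -3 0 1.5;0 0 -0.055 0.4 -6.5 0 1.5;0 0 -0.08 0.6 -10 0 1.5;0 0 -0.1 0.75 -12.8 0 1.5;0 0 -0.118 0.89 -14.5 0 1.5;0 0 -0.118 0.89 -14.97 0 1.5;0 0 -0.118 0.89 -14.97 0 1.5"
}}

```text
time_s: 12.2
position: [0.4248, -0.2131, 0.2042]
tool_rot: [-0.0, -0.025, 1.0, 0.0]
wrist_force: [0.3, 0.3, -3.5]
finger_gap: 0.0237
```

```bash
python3 - <<'E'
from pan import *
o,f=fitpan(0); p,Rg,s=cur(); print(o,f,p,s["qpos"].round(2),s["wrist_force"].round(1))
a=get_image("top"); b=get_image("scene")
cv2.imwrite("pics/bin.png",np.hstack([cv2.resize(a["image"][120:260,280:380,::-1],(400,560)),cv2.resize(b["image"][180:320,160:260,::-1],(400,560))]))
E
```

```text
[ 0.54663783 -0.20701343  0.21516299] [('scene', np.int64(1108), 'pitch down rel tool deg', np.float64(0.5), 'roll', np.float64(0.3), 'z0 mm', np.float64(1.7)), ('top', np.int64(1271), 'pitch down rel tool deg', np.float64(0.7), 'roll', np.float64(0.0), 'z0 mm', np.float64(1.4))] [ 0.42494193 -0.21259623  0.20434819] [-0.63  0.25  1.66  0.    1.23 -2.25] [-0.1  0.7 -3. ]
```

View pics/bin.png

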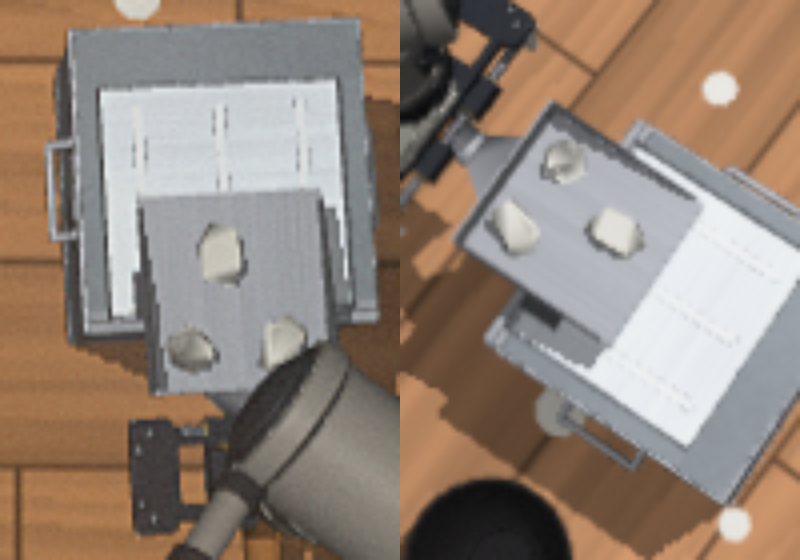

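The pan is square over the hinge side, with its edge about 85 mm past the rim and all three pieces on it. Next I'll tip 10° with clearance and check whether the 45 mm offset is along the tool or along world z.

```bash
cat > plan.py <<'E'
from h import *
B=np.array([.531,-.2095,.170])
def P(th,h,xc=-.015,yaw=2.9,tz=.011):
    Sh=R.from_euler("ZY",[yaw,th],degrees=True)
    o=B+Sh.apply([-xc,0,.005])+[0,0,h]; return o-Sh.apply([.122,0,tz]),Rt(yaw,th)
E
python3 - <<'E'
from plan import *
for th,h in((3,.035),(6,.03),(10,.025)): print(inc(*P(th,h)))
E
```

```text
[ 0.     0.052  0.     0.12  -0.222 -0.02 ]
[ 0.     0.105  0.001  0.107 -0.222 -0.08 ]
[ 0.     0.174  0.001  0.045 -0.222 -0.326]
```

>>> {"method": "apply_moves", "body": {
  "increments": "0 0.026 0 0.12 -0.15 0 1.5;0 0.052 0 0.12 -0.2 0 1.5;0 0.08 0 0.1 -0.2 -0.05 1.5;0 0.105 0 0.1 -0.2 -0.08 1.5;0 0.14 0 0.07 -0.2 -0.2 1.5;0 0.174 0 0.05 -0.2 -0.33 1.5;0 0.174 0 0.05 -0.2 -0.33 1.5"
}}

```text
time_s: 13.28
position: [0.4251, -0.2153, 0.2074]
tool_rot: [-0.087, -0.025, 0.996, -0.002]
wrist_force: [0.4, -0.2, -3.6]
finger_gap: 0.0237
```

```bash
python3 - <<'E'
from pan import *
np.set_printoptions(suppress=True,precision=4)
o,f=fitpan(0); p,Rg,s=cur(); print(o,f,p,s["qpos"].round(2),s["wrist_force"].round(1))
Sh=Rg*R.from_matrix(np.diag([-1.,1,-1]))
for n in("scene","top"):
    W=cloud(get_image(n)).reshape(-1,3); W=W[~np.isnan(W).any(1)]; L=Sh.inv().apply(W-o)
    for y in(-.03,0,.03):
        m=(abs(L[:,1]-y)<.015)&(abs(L[:,2])<.012)&(L[:,0]>.03)&(L[:,0]<.12); print(n,y,"edge x",np.sort(L[m][:,0])[-6:])
E
```

```text
[ 0.547  -0.2091  0.1971] [('scene', np.int64(1113), 'pitch down rel tool deg', np.float64(0.4), 'roll', np.float64(0.1), 'z0 mm', np.float64(1.9)), ('top', np.int64(732), 'pitch down rel tool deg', np.float64(-0.1), 'roll', np.float64(0.1), 'z0 mm', np.float64(0.9))] [ 0.4246 -0.2153  0.2075] [-0.56  0.35  1.52 -0.1   1.41 -2.16] [-0.5  0.3 -2.6]
scene -0.03 edge x [0.1177 0.1183 0.1184 0.1193 0.1193 0.1194]
scene 0 edge x [0.1184 0.1185 0.1185 0.119  0.1192 0.1193]
scene 0.03 edge x [0.1176 0.1181 0.1184 0.1185 0.1192 0.1199]
top -0.03 edge x [0.1191 0.1193 0.1194 0.1195 0.1197 0.1198]
top 0 edge x [0.1178 0.1184 0.1185 0.1192 0.1192 0.1199]
top 0.03 edge x [0.1187 0.1192 0.1194 0.1195 0.1197 0.1197]
```

```bash
python3 - <<'E'
from pan import *
np.set_printoptions(suppress=True,precision=4)
p,Rg,s=cur(); Sh=Rg*R.from_matrix(np.diag([-1.,1,-1])); o=p+Sh.apply([.122,0,.011])
for n in("scene","top"):
    W=cloud(get_image(n)).reshape(-1,3); W=W[~np.isnan(W).any(1)]; L=Sh.inv().apply(W-o)
    m=(abs(L[:,1])<.045)&(L[:,0]>.03)&(L[:,0]<.12)&(abs(L[:,2])<.06)
    for a in np.arange(.04,.11,.006):
        k=m&(L[:,0]>=a)&(L[:,0]<a+.006); print(n,round(a,3),k.sum(),np.percentile(L[k][:,2],[10,50,90]) if k.sum() else "")
from plan import *
for th,h in((10,.01),(10,.002),(12,-.002),(15,-.003),(18,-.003)): print(th,h,inc(*P(th,h)))
E
```

```text
scene 0.04 58 [-0.0004  0.0026  0.0155]
scene 0.046 57 [-0.0015  0.0017  0.0051]
scene 0.052 57 [-0.0012  0.0017  0.0057]
scene 0.058 57 [-0.0013  0.0016  0.0044]
scene 0.064 58 [-0.0013  0.001   0.0051]
scene 0.07 53 [-0.0175 -0.0014  0.0029]
scene 0.076 55 [-0.0179 -0.0145 -0.0115]
scene 0.082 56 [-0.0165 -0.0128 -0.0101]
scene 0.088 54 [-0.016  -0.0129 -0.009 ]
scene 0.094 57 [-0.0151 -0.0111 -0.0082]
scene 0.1 57 [-0.0128 -0.0101 -0.0079]
scene 0.106 56 [-0.0125 -0.0094 -0.0062]
top 0.04 61 [-0.0015  0.0023  0.0135]
top 0.046 56 [-0.0015  0.0008  0.0045]
top 0.052 60 [-0.0018  0.0008  0.0037]
top 0.058 63 [-0.003  -0.0003  0.0036]
top 0.064 61 [-0.003   0.0002  0.0031]
top 0.07 10 [-0.0156 -0.0125 -0.0019]
top 0.076 63 [-0.0184 -0.0155 -0.0115]
top 0.082 67 [-0.0183 -0.0141 -0.0084]
top 0.088 64 [-0.0166 -0.0128 -0.0091]
top 0.094 65 [-0.0157 -0.0115 -0.0078]
top 0.1 61 [-0.0136 -0.0103 -0.0071]
top 0.106 65 [-0.0115 -0.0096 -0.0066]
10 0.01 [ 0.     0.001 -0.001 -0.296  0.054  1.485]
10 0.002 [ 0.     0.001 -0.001 -0.434  0.054  2.273]
12 -0.002 [ 0.     0.036 -0.001 -0.489  0.054  2.293]
15 -0.003 [ 0.     0.088 -0.001 -0.51   0.054  1.831]
18 -0.003 [ 0.     0.14  -0.001 -0.543  0.054  1.271]
```

The edge is at 70–72 mm, as the tool-fixed offset predicts, so the model holds. I'll lower onto the rim.

>>> {"method": "apply_moves", "body": {
  "increments": "0 0 0 -0.15 0.05 0.75 1.5;0 0 0 -0.3 0.05 1.5 1.5;0 0 0 -0.37 0.05 1.9 1.5;0 0 0 -0.43 0.05 2.27 1.5;0 0 0 -0.43 0.05 2.27 1.5"
}}

```text
time_s: 14.2
position: [0.425, -0.2149, 0.1845]
tool_rot: [-0.087, -0.025, 0.996, -0.002]
wrist_force: [-0.2, 0.5, -1.3]
finger_gap: 0.0239
```

```bash
cat > st.py <<'E'
from pan import *
from plan import *
o,f=fitpan(0); p,Rg,s=cur(); print(np.round(o,4),[(x[0],int(x[1]),float(x[3]),float(x[5]),float(x[7])) for x in f],p.round(4),s["qpos"].round(2),s["wrist_force"].round(1),s["ft_torque"].round(2),round(float(s["finger_gap"]),4))
E
python3 - <<'E'
from st import *
W=cloud(get_image("top")); z=W[...,2]; c,sn=np.cos(np.radians(2.9)),np.sin(np.radians(2.9))
d=W-[.639,-.204,0]; bx=c*d[...,0]+sn*d[...,1]; by=-sn*d[...,0]+c*d[...,1]
m=(abs(by)<.08)&(bx>0)&(bx<.062)&(z>.05)&(z<.2); print("flap slope",np.polyfit(bx[m],z[m],1))
E
```

```text
[ 0.547  -0.2088  0.1743] [('scene', 1078, -0.1, 0.1, 2.9), ('top', 714, 0.2, -0.2, 2.1)] [ 0.4251 -0.2149  0.1848] [-0.56  0.37  1.56 -0.1   1.36 -2.15] [ 0.3  1.3 -0.8] [ 0.09 -0.31 -0.02] 0.0234
flap slope [-0.09169987  0.15903049]
```

```bash
python3 - <<'E'
from plan import *
for th,h in((10,-.002),(13,-.004),(16,-.005),(19,-.005),(22,-.005)): print(th,h,inc(*P(th,h)))
E
```

```text
10 -0.002 [-0.     0.001 -0.    -0.037  0.005  0.412]
13 -0.004 [-0.     0.053 -0.    -0.056  0.005  0.048]
16 -0.005 [-0.     0.106 -0.    -0.086  0.005 -0.414]
19 -0.005 [-0.     0.158 -0.    -0.129  0.005 -0.974]
22 -0.005 [-0.     0.211 -0.    -0.201  0.005 -1.53 ]
```

>>> {"method": "apply_moves", "body": {
  "increments": "0 0 0 -0.04 0 0.4 1.5;0 0.026 0 -0.05 0 0.22 1.5;0 0.053 0 -0.06 0 0.05 1.5;0 0.08 0 -0.07 0 -0.19 1.5;0 0.106 0 -0.09 0 -0.42 1.5;0 0.106 0 -0.09 0 -0.42 1.5"
}}

```text
time_s: 15.1
position: [0.4271, -0.2149, 0.1886]
tool_rot: [-0.14, -0.025, 0.99, -0.004]
wrist_force: [0.6, 0.1, 5.1]
finger_gap: 0.0236
```

```bash
cat >> st.py <<'E'
def flap():
    W=cloud(get_image("top")); z=W[...,2]; c,sn=np.cos(np.radians(2.9)),np.sin(np.radians(2.9))
    d=W-[.639,-.204,0]; bx=c*d[...,0]+sn*d[...,1]; by=-sn*d[...,0]+c*d[...,1]
    m=(abs(by)<.08)&(bx>0)&(bx<.062)&(z>.05)&(z<.2); print("flap slope",np.polyfit(bx[m],z[m],1),m.sum())
E
python3 - <<'E'
from st import *
flap()
for th,h in((16,-.005),(19,-.005),(22,-.005),(25,-.005)): print(th,h,inc(*P(th,h)))
E
```

```text
[ 0.5473 -0.2089  0.1655] [('scene', 1070, -3.0, 0.2, 8.8), ('top', 401, -2.0, -0.4, 8.4)] [ 0.4272 -0.2149  0.1886] [-0.52  0.43  1.47 -0.15  1.48 -2.11] [ 1.  -0.2  3.3] [ 0.02 -0.87  0.03] 0.0236
flap slope [-0.04596545  0.14850916] 1092
16 -0.005 [-0.     0.    -0.     0.057  0.016  0.   ]
19 -0.005 [-0.     0.053 -0.     0.074  0.015 -0.56 ]
22 -0.005 [-0.     0.105 -0.     0.061  0.015 -1.121]
25 -0.005 [-0.     0.157 -0.     0.019  0.015 -1.681]
```

Net contact is about 7 N and the flap is ~0.2 rad open, but the shovel slipped about 3° nose-up in the jaws. I'll account for that slip, press more lightly, and tip on.

```bash
cat >> plan.py <<'E'
def Q(th,h,dl,xc=-.015,yaw=2.9,fwd=0):
    "effective pan pitch th, tool pitched dl more"
    Sh=R.from_euler("ZY",[yaw,th],degrees=True); St=R.from_euler("ZY",[yaw,th+dl],degrees=True)
    o=B+Sh.apply([-xc+fwd,0,.005])+[0,0,h]; return o+Sh.apply([-.122,0,.034])-St.apply([0,0,.045]),Rt(yaw,th+dl)
E
python3 - <<'E'
from st import *
for th,h in((13,.000),(16,-.001),(19,-.001),(22,-.001),(25,-.001),(28,-.001)): print(th,h,inc(*Q(th,h,3)))
E
```

```text
[ 0.5473 -0.2089  0.1656] [('scene', 1068, -2.9, 0.2, 8.8), ('top', 400, -2.9, 0.1, 7.8)] [ 0.4271 -0.2149  0.1885] [-0.52  0.43  1.47 -0.15  1.48 -2.11] [ 3.9 -0.4  3.2] [-0.01 -1.2   0.03] 0.0237
13 0.0 [-0.     0.001 -0.     0.382  0.015  0.08 ]
16 -0.001 [-0.     0.053 -0.     0.4    0.015 -0.395]
19 -0.001 [-0.     0.105 -0.     0.416  0.015 -0.969]
22 -0.001 [-0.     0.158 -0.     0.402  0.015 -1.542]
25 -0.001 [-0.     0.21  -0.     0.357  0.015 -2.113]
28 -0.001 [-0.     0.262 -0.     0.283  0.015 -2.682]
```

>>> {"method": "apply_moves", "body": {
  "increments": "0 0.026 0 0.05 0 -0.2 1.5;0 0.053 0 0.1 0 -0.4 1.5;0 0.08 0 0.1 0 -0.68 1.5;0 0.105 0 0.1 0 -0.97 1.5;0 0.13 0 0.1 0 -1.25 1.5;0 0.158 0 0.1 0 -1.54 1.5;0 0.158 0 0.1 0 -1.54 1.5"
}}

```text
time_s: 16.23
position: [0.4301, -0.2146, 0.2034]
tool_rot: [-0.218, -0.025, 0.976, -0.005]
wrist_force: [1.0, 0.2, 2.4]
finger_gap: 0.0239
```

```bash
python3 - <<'E'
from st import *
flap()
for th,h in((22,-.001),(26,-.001),(30,-.001),(34,-.001),(38,-.001),(42,-.001)): print(th,h,inc(*Q(th,h,3)))
b=get_image("scene")["image"]; a=get_image("top")["image"]
cv2.imwrite("pics/tip1.png",np.hstack([cv2.resize(a[120:260,280:380,::-1],(400,560)),cv2.resize(b[180:320,160:260,::-1],(400,560))]))
E
```

```text
[ 0.5451 -0.2087  0.1615] [('scene', 733, -3.9, 0.1, 11.0), ('top', 289, -3.4, 0.8, 9.4)] [ 0.4301 -0.2146  0.2033] [-0.47  0.52  1.33 -0.21  1.67 -2.07] [ 2.3 -0.   0.3] [ 0.04 -1.02  0.03] 0.0236
flap slope [0.00714404 0.14629203] 624
22 -0.001 [ 0.    -0.001 -0.     0.283 -0.004  0.006]
26 -0.001 [ 0.     0.069 -0.     0.338 -0.003 -0.756]
30 -0.001 [ 0.     0.139 -0.     0.34  -0.003 -1.52 ]
34 -0.001 [ 0.     0.209 -0.     0.289 -0.003 -2.283]
38 -0.001 [ 0.00e+00  2.79e-01 -0.00e+00  1.84e-01 -3.00e-03 -3.04e+00]
42 -0.001 [ 0.000e+00  3.480e-01 -0.000e+00  2.700e-02 -2.000e-03 -3.788e+00]
```

View pics/tip1.png

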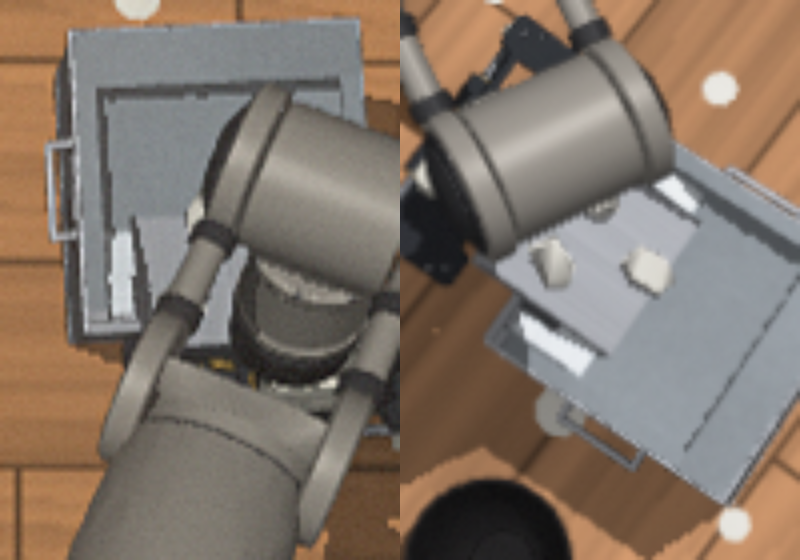

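The flap is clearly open and all three pieces are still on the blade, pressed on the rim (net force up about 5 N). I'll tip further.

>>> {"method": "apply_moves", "body": {
  "increments": "0 0.035 0 0.1 0 -0.36 1.5;0 0.07 0 0.15 0 -0.73 1.5;0 0.105 0 0.15 0 -1.1 1.5;0 0.14 0 0.15 0 -1.5 1.5;0 0.175 0 0.15 0 -1.87 1.5;0 0.21 0 0.15 0 -2.25 1.5;0 0.245 0 0.1 0 -2.62 1.5;0 0.28 0 0.05 0 -3 1.5"
}}

```text
time_s: 17.48
position: [0.4419, -0.214, 0.2311]
tool_rot: [-0.352, -0.024, 0.936, -0.009]
wrist_force: [2.0, 0.3, 0.4]
finger_gap: 0.0237
```

```bash
python3 - <<'E'
from st import *
for th,h in((38,-.001),(42,-.001),(46,-.001),(50,0)): print(th,h,inc(*Q(th,h,3.5)))
b=get_image("scene")["image"]
cv2.imwrite("pics/tip2.png",cv2.resize(b[180:320,160:280,::-1],(600,700))[:600])
E
```

```text
[ 0.5408 -0.209   0.159 ] [('scene', 115, -4.5, -2.8, 8.6), ('top', 14, -16.9, 14.8, 15.9)] [ 0.4422 -0.2139  0.2306] [-0.41  0.71  1.07 -0.33  2.01 -2.07] [2.9 0.8 0.7] [ 0.01 -1.21  0.01] 0.0235
38 -0.001 [ 0.     0.005  0.     0.178 -0.005 -0.019]
42 -0.001 [ 0.     0.075  0.     0.235 -0.005 -0.784]
46 -0.001 [ 0.     0.145  0.     0.239 -0.004 -1.551]
50 0 [ 0.     0.215  0.     0.255 -0.004 -2.391]
```

View pics/tip2.png

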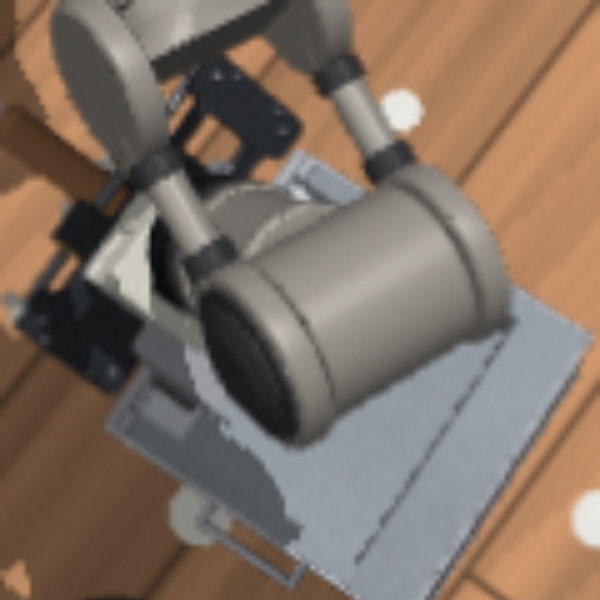

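>>> {"method": "apply_moves", "body": {
  "increments": "0 0.035 0 0.1 0 -0.38 1.5;0 0.07 0 0.15 0 -0.76 1.5;0 0.105 0 0.15 0 -1.15 1.5;0 0.14 0 0.15 0 -1.52 1.5;0 0.175 0 0.15 0 -1.95 1.5;0 0.175 0 0.15 0 -1.95 1.5;0 0.175 0 0.15 0 -1.95 1.5;0 0.175 0 0.15 0 -1.95 1.5"
}}

```text
time_s: 18.62
position: [0.4537, -0.2135, 0.2468]
tool_rot: [-0.431, -0.023, 0.902, -0.011]
wrist_force: [3.2, 0.5, -1.7]
finger_gap: 0.0239
```

```bash
python3 - <<'E'
from st import *
W=np.vstack([cloud(get_image(n)).reshape(-1,3) for n in("scene","top")]); d=W-[.639,-.204,0]; c,sn=np.cos(np.radians(2.9)),np.sin(np.radians(2.9))
bx=c*d[:,0]+sn*d[:,1]; by=-sn*d[:,0]+c*d[:,1]; z=d[:,2]
m=(bx>-.1)&(bx<.065)&(abs(by)<.085)&(z<.16); print(m.sum(),np.histogram(z[m],bins=np.arange(0,.17,.02)))
E
```

```text
[ 0.5387 -0.2092  0.1588] [('scene', 133, -42.0, 7.3, 0.9), ('top', 8, -5.3, 15.5, 19.3)] [ 0.4537 -0.2135  0.2469] [-0.37  0.83  0.9  -0.41  2.22 -2.11] [ 2.4  0.4 -0.8] [ 0.09 -1.47  0.06] 0.0235
945 (array([  0,   0,   0,   0,   0,   0,   5, 940]), array([0.  , 0.02, 0.04, 0.06, 0.08, 0.1 , 0.12, 0.14, 0.16]))
```

```bash
python3 - <<'E'
from h import *
np.set_printoptions(suppress=True,precision=3,linewidth=200)
c,sn=np.cos(np.radians(2.9)),np.sin(np.radians(2.9))
for n in("top","scene"):
    W=cloud(get_image(n)); I=get_image(n)["image"].reshape(-1,3)
    d=(W-[.639,-.204,0]).reshape(-1,3)
    bx=c*d[:,0]+sn*d[:,1]; by=-sn*d[:,0]+c*d[:,1]; z=d[:,2]
    for y0,y1 in((-.085,-.07),(.07,.085),(-.03,.03)):
        for x in np.arange(-.11,.11,.02):
            m=(bx>x)&(bx<x+.02)&(by>y0)&(by<y1)&(z<.26)
            if m.sum()>3: print(n,y0,"bx %.2f"%x,m.sum(),np.percentile(z[m],[5,50,95]),I[m].mean(0).round())
E
```

```text
top -0.085 bx -0.11 5 [0.166 0.171 0.173] [71. 70. 71.]
top 0.07 bx 0.03 12 [0.144 0.145 0.151] [86. 85. 85.]
top 0.07 bx 0.05 39 [0.143 0.148 0.173] [103. 104. 104.]
top 0.07 bx 0.07 33 [0.166 0.17  0.174] [139. 143. 145.]
top 0.07 bx 0.09 33 [0.166 0.169 0.173] [140. 144. 146.]
top -0.03 bx 0.01 13 [0.143 0.148 0.151] [138. 141. 141.]
top -0.03 bx 0.03 79 [0.142 0.146 0.151] [132. 137. 140.]
top -0.03 bx 0.05 85 [0.142 0.147 0.171] [114. 118. 120.]
top -0.03 bx 0.07 61 [0.166 0.17  0.176] [135. 141. 144.]
top -0.03 bx 0.09 34 [0.166 0.17  0.175] [134. 139. 142.]
scene -0.085 bx -0.11 6 [0.154 0.157 0.163] [89. 91. 94.]
scene -0.085 bx -0.09 33 [0.145 0.15  0.156] [92. 95. 98.]
scene -0.085 bx -0.07 30 [0.144 0.148 0.152] [83. 87. 90.]
scene -0.085 bx -0.05 30 [0.143 0.148 0.154] [84. 88. 91.]
scene -0.085 bx -0.03 30 [0.144 0.148 0.151] [87. 91. 95.]
scene -0.085 bx -0.01 32 [0.143 0.147 0.151] [84. 88. 91.]
scene -0.085 bx 0.01 31 [0.144 0.148 0.151] [84. 88. 92.]
scene -0.085 bx 0.03 33 [0.144 0.148 0.153] [84. 88. 91.]
scene -0.085 bx 0.05 28 [0.145 0.149 0.168] [84. 88. 92.]
scene -0.085 bx 0.07 33 [0.167 0.171 0.174] [108. 113. 117.]
scene -0.085 bx 0.09 41 [0.033 0.171 0.174] [140. 144. 148.]
scene 0.07 bx -0.11 15 [0.156 0.163 0.167] [179. 183. 189.]
scene 0.07 bx -0.09 21 [0.143 0.149 0.156] [143. 147. 152.]
scene 0.07 bx -0.07 9 [0.144 0.147 0.149] [88. 91. 94.]
scene 0.07 bx -0.05 8 [0.145 0.148 0.154] [79. 82. 84.]
scene -0.03 bx -0.05 23 [0.144 0.146 0.151] [141. 148. 154.]
scene -0.03 bx -0.03 5 [0.146 0.148 0.15 ] [131. 137. 142.]
scene -0.03 bx 0.07 13 [0.168 0.17  0.175] [129. 135. 140.]
scene -0.03 bx 0.09 115 [0.033 0.171 0.175] [141. 145. 148.]
```

The flat plane at z ≈ 147 mm inside the opening is only drawn. The blade edge is already well below it (~112 mm) with no reaction, so pieces inside won't be visible. I'll shake gently, then draw out along the blade.

>>> {"method": "apply_moves", "body": {
  "increments": "0 0.05 0 0 0 -0.5 1.5;0 0.05 0 0.8 0 -0.5 1.5;0 0.05 0 -0.3 0 -0.5 1.5;0 0.05 0 0.8 0 -0.5 1.5;0 0.05 0 -0.3 0 -0.5 1.5;0 0.05 0 0.8 0 -0.5 1.5;0 0.05 0 0 0 -0.5 1.5;0 0.05 0 0 0 -0.5 1.5"
}}

```text
time_s: 20.02
position: [0.4579, -0.2133, 0.249]
tool_rot: [-0.454, -0.022, 0.891, -0.011]
wrist_force: [3.7, -0.1, -1.3]
finger_gap: 0.0238
```

>>> {"method": "apply_moves", "body": {
  "increments": "0 0 0 1 0 -0.2 1.5;0 0 0 3 0 -0.5 1.5;0 0 0 5 0 -0.5 1.5;0 0 0 7 0 -0.5 1.5;0 0 0 9 0 -0.5 1.5;0 0 0 11 0 -0.5 1.5;0 0 0 13 0 -0.5 1.5;0 0 0 13 0 -0.5 1.5"
}}

```text
time_s: 21.02
position: [0.3848, -0.2169, 0.3596]
tool_rot: [-0.453, -0.022, 0.891, -0.012]
wrist_force: [-0.0, 0.5, -2.5]
finger_gap: 0.0234
```

```bash
python3 - <<'E'
from h import *
np.set_printoptions(suppress=True,precision=3)
p,Rg,s=cur(); print(p,s["qpos"].round(2),s["wrist_force"].round(2),s["finger_gap"])
print(inc([.40,-.215,.36],Rt(2.9,25)),inc([.40,-.215,.33],Rt(2.9,4)))
b=get_image("scene")["image"]; a=get_image("top")["image"]
cv2.imwrite("pics/out.png",np.hstack([cv2.resize(a[110:250,280:400,::-1],(400,480)),cv2.resize(b[180:320,150:270,::-1],(400,480))]))
E
```

```text
[ 0.385 -0.217  0.36 ] [-0.41  0.65  0.97 -0.52  2.34 -2.23] [-0.02  0.5  -2.48] 0.02336696322801696
[-0.    -0.504 -0.002 -0.868  0.119 -1.261] [-0.001 -0.871 -0.002 -3.291  0.123  0.507]
```

The wrist load is -2.5 N, which is the shovel alone (0.26 kg), so the pan is empty.

View pics/out.png

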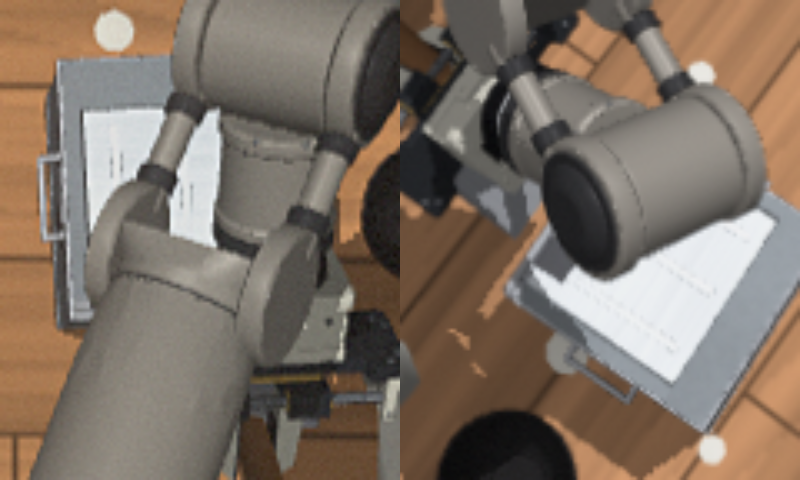

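>>> {"method": "apply_moves", "body": {
  "increments": "0 -0.12 0 -0.2 0 -0.3 1.5;0 -0.25 0 -0.5 0 -0.7 1.5;0 -0.37 0 -0.7 0 -1 1.5;0 -0.5 0 -0.9 0 -1.2 1.5;0 -0.63 0 -1.7 0 -0.7 1.5;0 -0.76 0 -2.5 0 0 1.5;0 -0.87 0 -3.3 0.1 0.5 1.5;0 -0.87 0 -3.3 0.1 0.5 1.5"
}}

```text
time_s: 22.12
position: [0.399, -0.2148, 0.3279]
tool_rot: [-0.038, -0.024, 0.999, -0.0]
wrist_force: [-0.1, -0.1, -2.7]
finger_gap: 0.0238
```

```bash
python3 - <<'E'
from st import *
c,sn=np.cos(np.radians(2.9)),np.sin(np.radians(2.9))
for n in("top","scene"):
    W=cloud(get_image(n)); d=(W-[.639,-.204,0]).reshape(-1,3); bx=c*d[:,0]+sn*d[:,1]; by=-sn*d[:,0]+c*d[:,1]; z=d[:,2]
    m=(bx>-.09)&(bx<.06)&(abs(by)<.08)&(z>.13)&(z<.2); q=np.polyfit(bx[m],z[m],1); print(n,"flap",m.sum(),q,np.percentile(z[m],[2,50,98]))
E
```

```text
[ 0.5213 -0.2088  0.3297] [('scene', 1683, -3.4, 0.1, 9.9), ('top', 1821, -3.5, -0.1, 9.4)] [ 0.4005 -0.2152  0.3282] [-0.63  0.18  1.41 -0.05  1.61 -2.25] [ 0.4 -0.4 -1.9] [0.07 0.17 0.04] 0.0239
top flap 1807 [-0.00457532  0.16928836] [0.1636552  0.16919297 0.17486195]
scene flap 2229 [0.00188327 0.16994827] [0.16482157 0.16993021 0.17508888]
```

The flap is shut (slope ≈ 0 in both views, 169 mm high) and nothing is lying on it. The pan is empty. I'll carry the shovel back to its free spot, allowing for the 3.5° slip.

```bash
cat >> plan.py <<'E'
def G(o,yaw,th,dl):
    Sh=R.from_euler("ZY",[yaw,th],degrees=True); St=R.from_euler("ZY",[yaw,th+dl],degrees=True)
    return np.array(o)+Sh.apply([-.122,0,.034])-St.apply([0,0,.045]),Rt(yaw,th+dl)
E
python3 - <<'E'
from plan import *
for o,y in(([.56,-.1,.25],-3),([.58,.05,.2],-9),([.6,.187,.15],-16.8),([.6,.187,.05],-16.8)): print(inc(*G(o,y,0,3.5)))
E
```

```text
[-6.0000e-03 -1.4000e-02  1.0300e-01 -4.6950e+00  1.1977e+01  8.5720e+00]
[-1.3000e-02 -1.4000e-02  2.0700e-01 -8.0230e+00  2.8143e+01  1.3347e+01]
[-2.3000e-02 -1.4000e-02  3.4300e-01 -1.1545e+01  4.3353e+01  1.8107e+01]
[-2.3000e-02 -1.4000e-02  3.4300e-01 -1.2295e+01  4.3346e+01  2.8079e+01]
```

>>> {"method": "apply_moves", "body": {
  "increments": "0 -0.014 0.03 -1 3 1 1.5;0 -0.014 0.06 -2.5 7 3 1.5;-0.006 -0.014 0.1 -4 12 5 1.5;-0.01 -0.014 0.14 -5.5 17.5 8 1.5;-0.012 -0.014 0.18 -7 23 11 1.5;-0.013 -0.014 0.21 -8 28.1 13.3 1.5;-0.016 -0.014 0.25 -9.2 33 14.8 1.5;-0.02 -0.014 0.29 -10.4 38 16.5 1.5"
}}

```text
time_s: 23.32
position: [0.4737, 0.1714, 0.1551]
tool_rot: [-0.03, 0.12, 0.992, 0.004]
wrist_force: [0.2, -0.3, -2.3]
finger_gap: 0.0238
```

```bash
python3 - <<'E'
from plan import *
print(cur()[0]); 
for o,y in(([.6,.187,.15],-16.8),([.6,.187,.05],-16.8),([.6,.187,.02],-16.8)): print(inc(*G(o,y,0,3.5)))
E
```

```text
[0.47370978 0.17144672 0.15512547]
[-3.000e-03  1.000e-03  5.300e-02  4.640e-01  5.176e+00  1.635e+00]
[-3.0000e-03  1.0000e-03  5.3000e-02 -1.3500e-01  5.1760e+00  1.1617e+01]
[-3.0000e-03  1.0000e-03  5.3000e-02 -3.1400e-01  5.1770e+00  1.4611e+01]
```

>>> {"method": "apply_moves", "body": {
  "increments": "-0.003 0 0.03 0.2 2.5 0.8 1.5;-0.003 0 0.053 0.4 5.2 2.5 1.5;-0.003 0 0.053 0.2 5.2 5 1.5;-0.003 0 0.053 0 5.2 8 1.5;-0.003 0 0.053 -0.1 5.2 10.5 1.5;-0.003 0 0.053 -0.2 5.2 12.5 1.5;-0.003 0 0.053 -0.25 5.2 13.5 1.5;-0.003 0 0.053 -0.25 5.2 13.5 1.5"
}}

```text
time_s: 24.32
position: [0.48, 0.2212, 0.0205]
tool_rot: [-0.03, 0.146, 0.989, 0.004]
wrist_force: [0.2, 0.1, -2.3]
finger_gap: 0.0235
```

```bash
python3 - <<'E'
from st import *
Sh=Rg*R.from_matrix(np.diag([-1.,1,-1]))
for n in("scene","top"):
    W=cloud(get_image(n)).reshape(-1,3); W=W[~np.isnan(W).any(1)]; L=Sh.inv().apply(W-o); m=(abs(L[:,0])<.06)&(abs(L[:,1])<.05)&(abs(L[:,2]-.006)<.015)
    c=np.linalg.lstsq(np.c_[W[m,:2]-o[:2],np.ones(m.sum())],W[m,2],rcond=None)[0]; print(n,m.sum(),"world slope",c.round(4))
print(np.degrees(Sh.as_euler("ZYX")).round(2))
E
```

```text
[0.5973 0.1859 0.0241] [('scene', 846, -3.2, -0.0, 10.8), ('top', 1002, -3.5, 0.1, 10.3)] [0.4808 0.2213 0.0218] [ 0.27  0.59  1.69  0.04  0.91 -1.04] [ 1.1 -0.4 -1.8] [ 0.05  0.14 -0.01] 0.0233
scene 817 world slope [0.0067 0.0027 0.0362]
top 948 world slope [0.0003 0.0014 0.0353]
[-16.79   3.34   0.07]
```

>>> {"method": "apply_moves", "body": {
  "increments": "0 0 0 -0.06 0 1 1.5;0 0 0 -0.12 0 2 1.5;0 0 0 -0.16 0 2.7 1.5;0 0 0 -0.17 0 3 1.5;0 0 0 -0.17 0 3 1.5"
}}

```text
time_s: 25.15
position: [0.4801, 0.221, -0.009]
tool_rot: [-0.029, 0.146, 0.989, 0.005]
wrist_force: [-0.2, 0.4, -3.3]
finger_gap: 0.0239
```

>>> {"method": "apply_moves", "body": {
  "increments": "0 0 0 0 0 0.1 1.5;0 0 0 0 0 0.2 1.5;0 0 0 0 0 0.2 1.5"
}}

```text
time_s: 25.52
position: [0.4803, 0.2211, -0.0104]
tool_rot: [-0.029, 0.146, 0.989, 0.005]
wrist_force: [0.5, 0.2, -2.4]
finger_gap: 0.0237
```

>>> {"method": "apply_moves", "body": {
  "increments": "0 0 0 0 0 0.1 1.5;0 0 0 0 0 0.2 1.5;0 0 0 0 0 0.2 1.5"
}}

```text
time_s: 25.9
position: [0.48, 0.2212, -0.0111]
tool_rot: [-0.029, 0.146, 0.989, 0.005]
wrist_force: [-5.8, -0.5, 12.3]
finger_gap: 0.0238
```

```bash
python3 - <<'E'
from st import *
Sh=Rg*R.from_matrix(np.diag([-1.,1,-1]))
for n in("scene","top"):
    W=cloud(get_image(n)).reshape(-1,3); W=W[~np.isnan(W).any(1)]; L=Sh.inv().apply(W-o); m=(abs(L[:,0])<.06)&(abs(L[:,1])<.05)&(abs(W[:,2])<.02)
    c=np.linalg.lstsq(np.c_[W[m,:2]-o[:2],np.ones(m.sum())],W[m,2],rcond=None)[0]; print(n,m.sum(),"world slope",c.round(4))
E
```

```text
[ 0.5972  0.1859 -0.0072] [('scene', 833, -4.2, -0.3, 11.8), ('top', 954, -4.3, -0.1, 10.8)] [ 0.48    0.2212 -0.0111] [ 0.27  0.64  1.72  0.04  0.83 -1.04] [-5.7 -0.7 12.7] [-0.36  0.52 -0.04] 0.0236
scene 787 world slope [ 0.0157 -0.0073  0.0047]
top 923 world slope [ 0.0118 -0.0019  0.0037]
```

The pan is down on the bench (top ≈ 4 mm high, slope ≈ 0.01). I'll release, then retreat straight up.

>>> {"method": "apply_moves", "body": {
  "increments": "0 0 0 0 0 -0.1 1.5;0 0 0 0 0 -0.1 6;0 0 0 0 0 -0.1 6;0 0 0 0 0 -0.1 6;0 0 0 0 0 -0.1 6;0 0 0 0 0 -0.1 6;0 0 0 0 0 -0.1 6"
}}

```text
time_s: 26.98
position: [0.48, 0.221, -0.0117]
tool_rot: [-0.029, 0.146, 0.989, 0.005]
wrist_force: [-0.2, -0.1, -0.2]
finger_gap: 0.0598
```

>>> {"method": "apply_moves", "body": {
  "increments": "0 0 0 0.06 0 -1 6;0 0 0 0.15 0 -3 6;0 0 0 0.4 0 -7 6;0 0 0 0.7 0 -12 6;0 0 0 0.7 0 -16 6;0 0 0 6 0 -18 6;0 0 0 10 0 -18 6;0 0 0 10 0 -18 6"
}}

```text
time_s: 27.98
position: [0.3926, 0.2473, 0.1753]
tool_rot: [-0.029, 0.145, 0.989, 0.005]
wrist_force: [0.1, 0.4, 0.4]
finger_gap: 0.0599
```

```bash
python3 - <<'E'
from h import *
np.set_printoptions(suppress=True,precision=4)
p,Rg,s=cur(); print(p,s["time_s"],s["wrist_force"].round(1),s["finger_gap"])
c,sn=np.cos(np.radians(2.9)),np.sin(np.radians(2.9)); imgs=[]
for n in("top","scene"):
    D=get_image(n); imgs.append(D["image"][...,::-1]); W=cloud(D).reshape(-1,3); W=W[~np.isnan(W).any(1)]
    S=R.from_euler("Z",-16.8,degrees=True).inv().apply(W-[.597,.186,0]); m=(abs(S[:,0])<.05)&(abs(S[:,1])<.05)&(abs(S[:,2])<.05)
    print(n,"pan",m.sum(),np.linalg.lstsq(np.c_[S[m,:2],np.ones(m.sum())],S[m,2],rcond=None)[0],np.percentile(S[m,2],[1,99]))
    d=W-[.639,-.204,0]; bx=c*d[:,0]+sn*d[:,1]; by=-sn*d[:,0]+c*d[:,1]; z=d[:,2]
    m=(bx>-.09)&(bx<.06)&(abs(by)<.08); print("flap",np.polyfit(bx[m],z[m],1),z[m].min(),z[m].max())
    W0=np.load(n+"0.npy").reshape(-1,3); 
    for nm,(x,y,rr) in dict(bottle=(.57,.43,.12),bowl=(.62,-.4,.1)).items():
        f=lambda Q:Q[(np.hypot(Q[:,0]-x,Q[:,1]-y)<rr)&(Q[:,2]>.03)][:,:2].mean(0); print(nm,f(W0),f(W))
cv2.imwrite("pics/end.png",np.hstack([cv2.resize(imgs[0][90:270,80:470],(800,369))])) 
E
```

```text
[0.3926 0.2473 0.1753] 27.975 [0.1 0.4 0.4] 0.059865891726843624
top pan 930 [-0.0071  0.0019  0.0028] [-0.0048  0.0106]
flap [-0.0042  0.169 ] 0.15944081126746631 0.17781933490253618
bottle [0.5656 0.426 ] [0.5656 0.4261]
bowl [ 0.6284 -0.4079] [ 0.6287 -0.4077]
scene pan 654 [ 0.0023 -0.0033  0.0037] [-0.0027  0.0101]
flap [-0.0009  0.1699] 0.16165760539337884 0.1788101401520481
bottle [0.5756 0.4252] [0.5752 0.4252]
bowl [ 0.6168 -0.4066] [ 0.6164 -0.4067]
```

View pics/end.png

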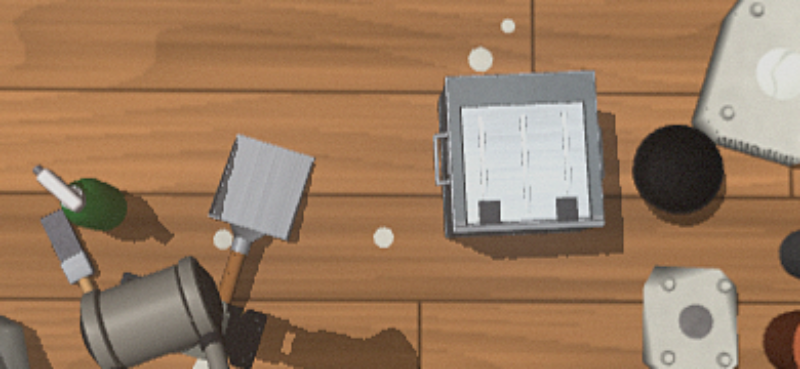

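The final view shows the empty shovel flat at about (262,190), the bin's flap shut at (525,160), and no pieces on the bench. The bottle, bowl, brush and half mould are in place. I'm handing in.

```bash
python3 -c "
from station import job
print(job.sign_off())"
```

```text
the job is handed in; nothing more can be done
None
```

I carried the load to the bin, pressed the blade on the hinge-side rim, tipped to about 47° and shook lightly. I then drew the shovel out and laid it flat near its starting spot. The job was handed in at about 28 s.

**Last checks:**
- **Pieces:** the wrist load while carrying fell to -2.5 N, which is the shovel alone. No pieces show on the pan, the flap or the bench. I couldn't see them inside the bin, because the cameras show a flat plane there at about 147 mm, so that they are in the bin is inferred.
- **Rim and flap:** while pressing, the net force was about 5–7 N on rim and flap together. I put the flap at about 0.2 rad from its height, but a slope fit over the same area gave only about 0.05. Pictures showed it well open before the pieces slid. The rim force alone could not be measured. At the end the flap is shut (slope under 0.005).
- **Shovel:** it lies flat (slope under 0.01) and released, with the arm clear and the wrist force near zero.
- **Bystanders:** the bottle and bowl measured within 1 mm of their start. The brush and half mould I checked only by eye in the last view.

**What disagreed or failed:**
- **Gripper height:** the gripper sat about 45 mm higher than the stated tool frame. The fingers closed above the handle once because of this; an earlier try also lifted before they had shut. I measured the offset and corrected for it.
- **Slip:** the shovel turned about 3.5° in the jaws under the pressing force, which I allowed for when laying it down.

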